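# Turn the test coupons over and load the scan stage

### The job

Get the scan stage ready: put the steel step block that was left on it back on the wooden calibration board, lying flat on its base. With the turn-over tray home, lay every coupon that shows its green side in its lanes, on the leaf that then lies level, and swing the tray right over by its red knob so that they all tumble onto their other face together. Then set all the coupons on the stage with the bare steel side up, one to a station, lengthwise between its two stops and centred on the cross lines, swing the empty tray back home, and leave the probe carriage and the couplant bottle as they are.

Things in the scene. Friction and masses are not known exactly. Their poses are not given: they have to be found in the camera images.
- coupon_1: steel test coupon, a plate 60 x 40 x 12 mm, 0.2 kg, origin at its centre, x along its length, y across its width (grip it across these 40 mm), z out of its bare ground face, which shows three small dark dots in a row; the other face (-z) is painted green (starts green side up)
- coupon_2: steel test coupon, a plate 60 x 40 x 12 mm, 0.2 kg, origin at its centre, x along its length, y across its width (grip it across these 40 mm), z out of its bare ground face, which shows three small dark dots in a row; the other face (-z) is painted green (starts green side up)
- coupon_3: steel test coupon, a plate 60 x 40 x 12 mm, 0.2 kg, origin at its centre, x along its length, y across its width (grip it across these 40 mm), z out of its bare ground face, which shows three small dark dots in a row; the other face (-z) is painted green (starts green side up)
- coupon_4: steel test coupon, a plate 60 x 40 x 12 mm, 0.2 kg, origin at its centre, x along its length, y across its width (grip it across these 40 mm), z out of its bare ground face, which shows three small dark dots in a row; the other face (-z) is painted green (starts bare side up)
- tray (a joint): swing of the aluminium turn-over tray about its hinge, rad: 0 home, 1.571 right over against its stop. Two leaves 240 x 64 x 4 mm meet at right angles; at home the robot's left leaf lies level and the other stands up; when over, that other one lies level on the robot's right and the first stands; level leaf 22 mm, standing leaf 86 mm above the bench. Friction 0.4 N m: it stays where left
- tray_corner (a point): middle of the line where the two leaf faces meet, which is the hinge axis, 22 mm above the bench. Axes turn with the tray: x along the hinge, away from the robot; y out along the leaf that is level at home; z square to it, up at home; the swing is a positive turn about x
- tray_knob (a point): centre of the red ball knob, 26 mm diameter, on the lever at the tray's near end, 80 mm from the hinge axis; height 79 mm at home and when over, 102 mm at the top of its arc. Pinch it from above, fingers closing along the hinge direction, and lead it round the arc; the ball turns between the fingers
- lane_1 (a point): middle of the lane nearest the robot, on the upper face of the leaf that is level at home, 38 mm from the corner; moves with the tray. A coupon laid here with its length across the hinge slides down to a 3.5 mm toe strip in the corner as the tray swings, cannot stand on it and tumbles onto the other leaf at about 1.5 rad, about 44 mm from the corner; swinging back turns it back
- lane_2 (a point): middle of the middle lane, as lane_1, 72 mm along the hinge from it. Black guide blocks, 8 mm high and 22 mm wide, stand between the lanes only within 20 mm of the corner, leaving 50 mm for a 40 mm coupon; farther out the leaf is plain and fingers have room at a coupon's sides
- lane_3 (a point): middle of the lane farthest from the robot, as lane_1, 144 mm along the hinge from it
- scan_stage: aluminium scan stage fixed on the bench, plate 98 x 222 mm, its top 12 mm above the bench; origin under its centre at bench height, x across it away from the robot, y along its row of three stations 72 mm apart. Each has two dark steel stops, 30 mm wide and 7 mm high, at -x and +x, 66 mm apart face to face; nothing stands at a coupon's long sides
- station_1 (a point): centre of station 1 of the scan stage, on the plate's top under the crossing of its two dark lines; axes as the stage's; a coupon lies here lengthwise along x with 3 mm to spare to either stop
- station_2 (a point): centre of station 2 of the scan stage, on the plate's top under the crossing of its two dark lines; axes as the stage's; a coupon lies here lengthwise along x with 3 mm to spare to either stop
- station_3 (a point): centre of station 3 of the scan stage, on the plate's top under the crossing of its two dark lines; axes as the stage's; a coupon lies here lengthwise along x with 3 mm to spare to either stop
- step_block: bright steel step block 20 x 80 x 25 mm with five steps, 0.14 kg, starts lying on the scan stage; origin at the centre of its underside, length along y, tallest (25 mm) at -y, lowest (5 mm) at +y, steps 16 mm long; grip it across the 20 mm (x) at about y = -12 mm (20 mm tall there), with the fingertips above the 7 mm stops
- fixture_plinth: wooden calibration board left of the robot with white spheres on it; fixed, 130 x 236 mm, its top 24 mm above the bench; origin under its centre at bench height, x away from the robot, y along it. The strip along its front edge, x from -65 to -25 mm, is free of spheres (they reach 87 mm above the bench); the block fits there along y, for instance at x = -48, y = -55 mm
- probe_head: bystander: small white ultrasonic probe carriage on four wheels, 48 x 57 x 49 mm, to the right of the stage; leave it alone
- dispenser: bystander: tall white couplant bottle, 44 mm diameter, 205 mm high, standing to the right of the probe carriage; leave it alone

How it is judged (in metres and radians):
On the way, in this order (a step that is already met when the one before it is completed fails the run):
1. every coupon that shows its green side lies in the tray, on the level leaf, with the tray home (value of joint tray below 0.06 rad and ((angle between coupon_1's own z axis and vertical above 2.95 rad and linear speed of coupon_1 below 0.02 m/s and x of coupon_1 in the frame of tray_corner between -0.1 and 0.1 m and y of coupon_1 in the frame of tray_corner between 0.02 and 0.06 m and z of coupon_1 in the frame of tray_corner between 0.002 and 0.012 m) or angle between coupon_1's own z axis and vertical below 0.15 rad) and ((angle between coupon_2's own z axis and vertical above 2.95 rad and linear speed of coupon_2 below 0.02 m/s and x of coupon_2 in the frame of tray_corner between -0.1 and 0.1 m and y of coupon_2 in the frame of tray_corner between 0.02 and 0.06 m and z of coupon_2 in the frame of tray_corner between 0.002 and 0.012 m) or angle between coupon_2's own z axis and vertical below 0.15 rad) and ((angle between coupon_3's own z axis and vertical above 2.95 rad and linear speed of coupon_3 below 0.02 m/s and x of coupon_3 in the frame of tray_corner between -0.1 and 0.1 m and y of coupon_3 in the frame of tray_corner between 0.02 and 0.06 m and z of coupon_3 in the frame of tray_corner between 0.002 and 0.012 m) or angle between coupon_3's own z axis and vertical below 0.15 rad) and ((angle between coupon_4's own z axis and vertical above 2.95 rad and linear speed of coupon_4 below 0.02 m/s and x of coupon_4 in the frame of tray_corner between -0.1 and 0.1 m and y of coupon_4 in the frame of tray_corner between 0.02 and 0.06 m and z of coupon_4 in the frame of tray_corner between 0.002 and 0.012 m) or angle between coupon_4's own z axis and vertical below 0.15 rad)), for 0.2 s.
2. the tray is swung right over and every coupon has its bare steel side up (value of joint tray above 1.46 rad and angle between each of coupon_1, coupon_2, coupon_3, coupon_4's own z axis and vertical below 0.15 rad), for 0.2 s.
At the end, for the whole second after the job is handed in: Every coupon present lies flat on the scan stage, bare ground face up and at rest, its centre within 6 mm of a station's centre and its length within 0.1 rad of the stage's x; the step block lies flat on its base on the wooden calibration board; the tray is back home (joint below 0.06 rad) (angle between each of coupon_1, coupon_2, coupon_3, coupon_4's own z axis and vertical below 0.15 rad and linear speed of each of coupon_1, coupon_2, coupon_3, coupon_4, step_block below 0.02 m/s and angle between the x axis of each of coupon_1, coupon_2, coupon_3, coupon_4 and the x axis of scan_stage, either way round below 0.1 rad and ((horizontal distance between coupon_1 and station_1 below 0.006 m and z of coupon_1 in the frame of station_1 between 0.003 and 0.0085 m) or (horizontal distance between coupon_1 and station_2 below 0.006 m and z of coupon_1 in the frame of station_2 between 0.003 and 0.0085 m) or (horizontal distance between coupon_1 and station_3 below 0.006 m and z of coupon_1 in the frame of station_3 between 0.003 and 0.0085 m)) and ((horizontal distance between coupon_2 and station_1 below 0.006 m and z of coupon_2 in the frame of station_1 between 0.003 and 0.0085 m) or (horizontal distance between coupon_2 and station_2 below 0.006 m and z of coupon_2 in the frame of station_2 between 0.003 and 0.0085 m) or (horizontal distance between coupon_2 and station_3 below 0.006 m and z of coupon_2 in the frame of station_3 between 0.003 and 0.0085 m)) and ((horizontal distance between coupon_3 and station_1 below 0.006 m and z of coupon_3 in the frame of station_1 between 0.003 and 0.0085 m) or (horizontal distance between coupon_3 and station_2 below 0.006 m and z of coupon_3 in the frame of station_2 between 0.003 and 0.0085 m) or (horizontal distance between coupon_3 and station_3 below 0.006 m and z of coupon_3 in the frame of station_3 between 0.003 and 0.0085 m)) and ((horizontal distance between coupon_4 and station_1 below 0.006 m and z of coupon_4 in the frame of station_1 between 0.003 and 0.0085 m) or (horizontal distance between coupon_4 and station_2 below 0.006 m and z of coupon_4 in the frame of station_2 between 0.003 and 0.0085 m) or (horizontal distance between coupon_4 and station_3 below 0.006 m and z of coupon_4 in the frame of station_3 between 0.003 and 0.0085 m)) and x of step_block in the frame of fixture_plinth between -0.066 and 0.066 m and y of step_block in the frame of fixture_plinth between -0.12 and 0.12 m and height (world z) of step_block between 0.019 and 0.03 m and angle between step_block's own z axis and vertical below 0.12 rad and value of joint tray below 0.06 rad); the robot touches nothing.
It fails at once if a coupon or the step block falls off the bench (height (world z) of any of coupon_1, coupon_2, coupon_3, coupon_4, step_block below -0.05 m).
It fails at once if the probe carriage or the couplant bottle is pushed away or knocked over (distance of any of probe_head, dispenser from where it was at the start of the episode above 0.04 m).
Of coupon_1, coupon_2, coupon_3, coupon_4 only 2 to 3 are there at a start; the rules pass over those that are not, and their reading is None.
At some moment in a run one of coupon_1, coupon_2, coupon_3, coupon_4 may be knocked a few centimetres aside while the robot is not near it.
Once in a run the grip may slacken for a moment while it holds something.
It also fails if it takes over 210 s, if anything falls off the work surface, if the arm or the gripper's body presses on something with over 40 N, if the wrist force passes 120 N, or if a joint passes its speed limit or range.

### The arm

A 7-joint arm with a two-finger parallel gripper is mounted at the origin on a cart in front of the work surface, level with it; the furniture and walls round the work are solid. World frame = base frame: x ahead of the robot, y to its left, z up, the work surface at z = 0. Lengths are in mm, angles in rad, forces in N, time in s.
With the tool pointing down it reaches from about 400 to 850 mm from the base axis. Payload 4.5 kg.
Tool frame: the origin (TCP) lies between the finger pads; the fingertips stand 14 mm ahead of it and the grasp point (between the pads) lies 5 mm behind it; z points along the fingers, y is the line along which they close (so a half turn about z gives the same grasp; the last joint's range is limited). The gripper opens to 88 mm and grips with 3 to 60 N. Pads are 18 mm wide; open, the fingers measure 123 mm over their backs; the gripper's body (75 mm by 187 mm) begins 45 mm behind the grasp point.
Start: joints at [-1.222, 0.689, -0.195, 1.565, 0.157, 0.902, -0.215], TCP at [193.497, 594.316, 252.743] pointing down, gripper open.
Joint ranges: [-3.01, 3.01], [-0.46, 2.08], [-1.47, 1.51], [0.13, 2.56], [-1, 4.14], [0.04, 2.09], [-2.66, 2.66]. Speed limits (rad/s): [2.57, 2.57, 3.14, 3.14, 3.14, 3.14, 3.14].

### API

Orientations are given as a unit quaternion [x, y, z, w].
In Python, from cell import status, imaging, job gives the robot as it stands.
- The arm moves only by the tool carry_out, never from a script. Its argument "deltas" is a list that holds one entry, the list of rows, each a list of 7 numbers: the shift along the world's x, y, z in mm, then the turn, a rotation vector about the world's x, y, z in degrees, then the closure in counts, from 0 (fully open) to 255 (shut). A call has 1 to 10 rows; each row is the pose to reach, as a shift and turn from the pose commanded when the call began; what a row does not reach only later rows make up. A row lasts 1/10 s, in which the tool goes at most 50 mm and 8.59 degrees, less where a joint would pass 70% of its speed; a pose out of reach is approached as far as the arm can. A call with a gripper value outside its range is refused whole. The fingers move at their own pace and stop on an object; "grip_force" is the grip in N (left out, the last holds). Time passes only in rows, so rows that repeat a pose let the fingers close. It gives the time, the measured TCP pose, the force, the opening and the grip force at its end, in the units of the state.
- status.read_state(): the state, without advancing time (a new reading comes with each control period).
- imaging.snapshot(name): name is "side" or "top"; returns the picture (480x640x3 uint8, blue, green, red); there is no depth.
- imaging.get_calibration(name): a dict with "fx", "fy", "cx", "cy" (pixels), "position" and "attitude" of the camera in the world. Camera axes: x right, y down, z forward; pixel columns grow to the right and rows downward; lengths in mm; the calibration is good to about 2 mm. A picture is of the moment at which its call begins. get_calibration takes no time and is no camera call.
- job.hand_in(): hands the job in; it is judged then, once.
The state is a dict: "time_s": time; "joint_positions": joint angles; "qvel": joint speeds; "joint_torque": joint torques, N m; "position": TCP position; "tcp_rot": TCP orientation; "contact_force": force on the tool from outside, world axes, zero at the start; "torque": the same for the moment, N m; "finger_gap": opening from 0.0 (shut) to 1.0 (fully open); "finger_force": force on a finger pad.
Only numpy, scipy, OpenCV 4.12 (cv2) and the standard library are available. Lean on these libraries where they do the work, as an engineer would, in place of code of your own. Each camera call takes 0.05 s, during which the arm holds its last target. There are 200 camera calls.

## Working session

There is one attempt and no reset: what is moved stays moved. The work goes in short steps, Python scripts to look and compute and a tool call to move; the robot and the scene stay as the last step left them, time stands still between calls to the robot, and variables do not carry over. Pictures are saved under pics/ and viewed, at most 14 in all, crops included, and the job is handed in when it is done.

Besides the shell and the picture viewer there is one more tool, called after "Call:" by a JSON object that holds its "method" and its "body", one argument or row to a line. carry_out: Moves the arm, as the interface text tells. Its arguments: {"type":"object","properties":{"deltas":{"type":"array"},"grip_force":{"type":"number"}},"required":["deltas"]}

```bash
mkdir -p pics; ls
python3 - <<'E'
from cell import status, imaging, job
import cv2
for n in ("top","side"):
    im=imaging.snapshot(n); cv2.imwrite(f"pics/{n}0.png",im); print(n,imaging.get_calibration(n))
print(status.read_state())
E
```

```text
pics
top {'fx': 497.37080568906106, 'fy': 497.37080568906106, 'cx': 318.46250618758455, 'cy': 236.38298021595787, 'position': array([ 356.95969337, -138.89013964, 1306.85208516]), 'attitude': array([ 0.71353073, -0.69670036,  0.04648547, -0.05763346])}
side {'fx': 598.6969076555989, 'fy': 598.6969076555989, 'cx': 325.08395867080355, 'cy': 240.7170341743055, 'position': array([-390.08509136, 1362.4126253 ,  781.33982383]), 'attitude': array([-0.2387686 ,  0.79225568, -0.54154525,  0.14848986])}
{'time_s': 0.1, 'joint_positions': array([-1.22222509,  0.68985619, -0.19454534,  1.56619561,  0.15734279,
        0.9025099 , -0.21511189]), 'qvel': array([-2.48878164e-04,  1.37719825e-03, -7.90659916e-05, -4.02199560e-03,
       -3.23008175e-04,  3.71510026e-03,  1.26194259e-04]), 'joint_torque': array([-2.10402686e-03, -5.28492093e+01, -1.27153594e+00, -1.53835523e+01,
       -5.26938122e-02,  1.96655863e-03,  4.17964031e-05]), 'position': array([193.37464919, 593.7853839 , 252.03012274]), 'tcp_rot': array([ 1.56684781e-01,  9.87648349e-01, -7.84258193e-04, -5.54428977e-05]), 'contact_force': array([ 0.52191571, -0.51885992,  1.13798553]), 'torque': array([-0.00113465,  0.01007353,  0.03721949]), 'finger_force': 0.0, 'finger_gap': 1.0034995289910615}
```

View pics/top0.png

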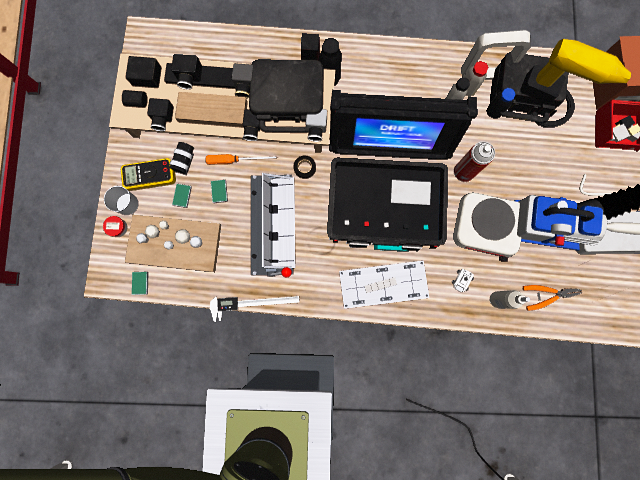

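View pics/side0.png

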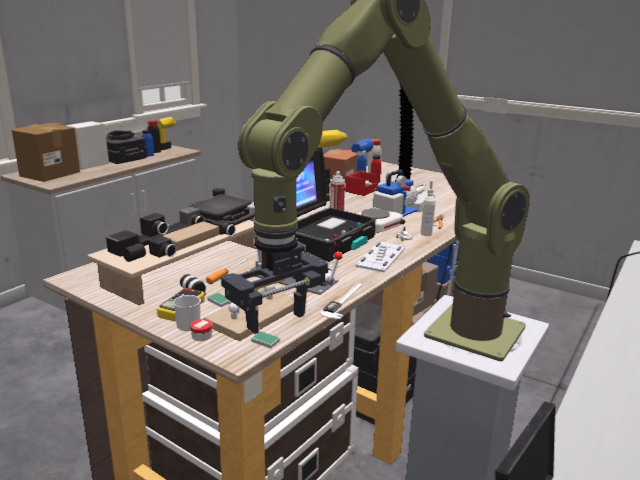

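The top view shows three green coupons at about (182,195), (219,190) and (139,283). The tray is near (272,225) with its red knob at (287,272). The stage is at (383,284) with the step block on it, and the plinth is at (172,240). In the side view the arm hovers beyond the plinth, clear of the top view.

```bash
cat > h.py <<'E'
from cell import status, imaging, job
import numpy as np, cv2
from scipy.spatial.transform import Rotation as R
def snap(n,f=None):
    im=imaging.snapshot(n)
    if f: cv2.imwrite(f"pics/{f}.png",im)
    return im
def cal(n):
    c=imaging.get_calibration(n); return c,R.from_quat(c["attitude"]).as_matrix(),np.array(c["position"])
def ray(n,px,z):
    c,M,p=cal(n); px=np.atleast_2d(px).astype(float)
    d=np.c_[(px[:,0]-c["cx"])/c["fx"],(px[:,1]-c["cy"])/c["fy"],np.ones(len(px))]@M.T
    return p+d*((z-p[2])/d[:,2])[:,None]
def proj(n,P):
    c,M,p=cal(n); q=(np.atleast_2d(P)-p)@M
    return np.c_[q[:,0]/q[:,2]*c["fx"]+c["cx"],q[:,1]/q[:,2]*c["fy"]+c["cy"]]
def blobs(mask,amin=80,amax=1e5):
    cs,_=cv2.findContours(mask.astype(np.uint8)*255,cv2.RETR_EXTERNAL,cv2.CHAIN_APPROX_NONE)
    return [c for c in cs if amin<cv2.contourArea(c)<amax]
def hsv(im): return cv2.cvtColor(im,cv2.COLOR_BGR2HSV)
def rect(n,c,z):
    "world rectangle of contour: centre, sizes, long-axis angle deg"
    w=ray(n,c.reshape(-1,2),z)[:,:2].astype(np.float32)
    (cx,cy),(a,b),t=cv2.minAreaRect(w)
    if a<b: a,b,t=b,a,t+90
    return np.round([cx,cy,a,b,(t+90)%180-90],1)
def coupons(n,im,z=12,ok=lambda p:True):
    g=cv2.inRange(hsv(im),(70,90,40),(95,255,200))>0
    return [rect(n,c,z) for c in blobs(g,60)]
def crop(im,x0,y0,x1,y1,k,f):
    cv2.imwrite(f"pics/{f}.png",cv2.resize(im[y0:y1,x0:x1],None,fx=k,fy=k,interpolation=cv2.INTER_CUBIC))
E
python3 - <<'E'
from h import *
im=cv2.imread("pics/top0.png"); s=cv2.imread("pics/side0.png")
print("base",proj("top",[0,0,0]),proj("side",[193,594,252]))
for n,i in (("top",im),("side",s)):
    for r in coupons(n,i): print(n,r)
    k=cv2.inRange(hsv(i),(0,180,120),(6,255,255))
    for c in blobs(k,20): print("red",n,c.mean(0),rect(n,c,79))
a=cv2.resize(im[165:290,240:310],None,fx=4.6,fy=4.6,interpolation=cv2.INTER_CUBIC)
b=cv2.resize(im[250:320,330:480],None,fx=4,fy=4,interpolation=cv2.INTER_CUBIC)
cv2.imwrite("pics/tray1.png",a);cv2.imwrite("pics/stage1.png",b)
E
```

```text
base [[266.64219935 453.32114881]] [[276.16084595 314.89017826]]
top [416.7 350.5  54.8  36.7   1.6]
top [652.9 255.1  56.7  36.8  -8.3]
top [667.1 155.1  56.2  36.7   7.7]
red top [[286.         271.61538462]] [449.4 -39.1  22.9  22.6  46.7]
red top [[560.04166667 240.16666667]] [ 542.5 -715.4   18.2   14.7   -2.6]
red top [[112.56338028 225.38028169]] [553.9 401.7  48.1  47.6  30.4]
red top [[615.77272727 119.84848485]] [ 852.1 -876.3   47.9   36.3  -11.9]
red top [[624.58333333 102.16666667]] [ 906.9 -898.3   71.3    9.3   87.5]
red top [[481.07317073  67.46341463]] [ 994.1 -531.2   33.5   31.2   -1.2]
side [411.9 352.3  52.   28.7   3.2]
side [646.  258.   46.9  29.1  -8.7]
side [ 537.6 -332.9  137.4   47.4  -79.3]
red side [[337.78947368 254.42105263]] [457.7 -62.6  38.4  21.2 -54.3]
```

View pics/tray1.png

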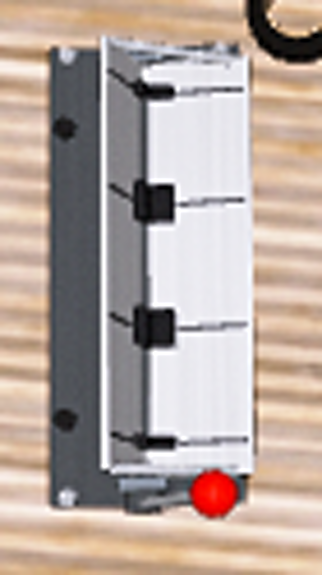

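View pics/stage1.png

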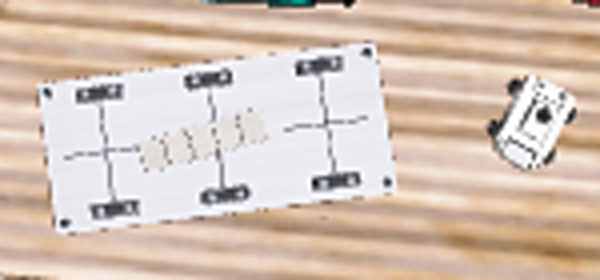

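The level leaf, with the black guide blocks, is on the robot's right. The standing leaf is on the left and the knob is on the right. So the tray is currently over and has to be swung home first. On the stage crop, the block lies across stations 1 and 2, from about (140,155) to (267,125). I'll measure everything precisely.

Run:
```python
from h import *
im=cv2.imread("pics/top0.png"); s=cv2.imread("pics/side0.png")
h=hsv(im)
# stage
m=((h[...,1]<40)&(h[...,2]>170)); m[:, :335]=0; m[:,435:]=0; m[:250]=0; m[315:]=0
pts=np.vstack([c.reshape(-1,2) for c in blobs(m,30)])
print("stage",rect("top",cv2.convexHull(pts.astype(np.int32)),12))
# dark stops
d=(h[...,2]<90); d[:, :335]=0; d[:,435:]=0; d[:255]=0; d[315:]=0
for c in blobs(d,5): print(" stop", np.round(rect("top",c,19)))
# plinth
m=cv2.inRange(h,(8,60,100),(18,140,200))>0; 
P=ray("top",[(129,217),(221,224),(216,271),(125,264)],24);print("plinth corners",P[:,:2].round())
# tray points: right outer edge level leaf z=22, standing top edge z=86
f=lambda x,y:(240+x/4.6,165+y/4.6)
print("outer edge z22",ray("top",[f(250,468),f(252,65)],22).round(1))
print("standing top z86",ray("top",[f(101,470),f(104,38)],86).round(1))
print("blocks z30",ray("top",[f(154,90),f(155,202),f(154,326),f(155,440)],30).round(1))
print("marks z22",ray("top",[f(243,90),f(243,200),f(246,323),f(246,439)],22).round(1))
crop(s,330,225,430,300,6,"sidestage1")
```

```text
stage [ 431.2 -293.7  260.   104.4  -82. ]
plinth corners [[587. 385.]
 [574. 140.]
 [451. 147.]
 [463. 385.]]
outer edge z22 [[466.6 -55.7  22. ]
 [699.9 -49.4  22. ]]
standing top z86 [[458.1  19.9  86. ]
 [696.4  28.2  86. ]]
blocks z30 [[ 6.818e+02  5.800e+00  3.000e+01]
 [ 6.164e+02  2.800e+00  3.000e+01]
 [ 5.450e+02  6.000e-01  3.000e+01]
 [ 4.804e+02 -2.400e+00  3.000e+01]]
marks z22 [[685.  -44.7  22. ]
 [620.3 -46.8  22. ]
 [549.1 -50.8  22. ]
 [482.9 -52.9  22. ]]
```

View pics/sidestage1.png

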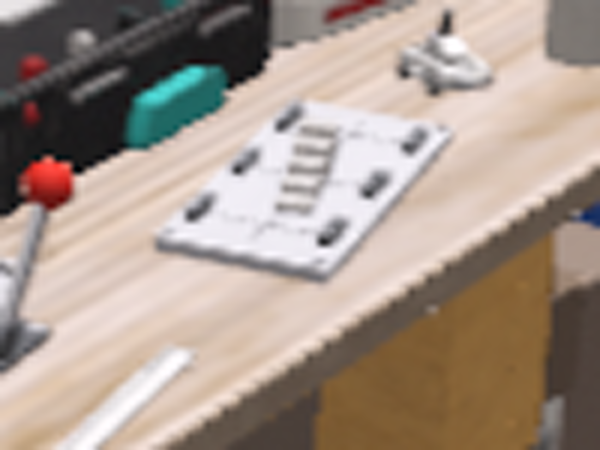

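```bash
cat >> h.py <<'E'
def tri(a,b):
    "triangulate top pixel a, side pixel b; returns point and miss distance"
    p1=cal("top")[2];p2=cal("side")[2]; d1=ray("top",a,0)[0]-p1; d2=ray("side",b,0)[0]-p2
    t=np.linalg.lstsq(np.c_[d1,-d2],p2-p1,rcond=None)[0]
    q1=p1+t[0]*d1;q2=p2+t[1]*d2; return ((q1+q2)/2).round(1),round(float(np.linalg.norm(q1-q2)),1)
E
python3 - <<'E'
from h import *
im=cv2.imread("pics/top0.png"); s=cv2.imread("pics/side0.png")
print("knob",tri((286,271.6),(337.8,254.4)))
f=lambda x,y:(330+x/4,250+y/4)
q=[f(40,85),f(370,42),f(393,190),f(60,233)]
P=ray("top",q,12)[:,:2]; print("stage",P.round(1),P.mean(0),[np.linalg.norm(P[i]-P[i-1]).round(1) for i in range(4)])
X=(P[0]+P[1]-P[2]-P[3]);print("stage x-axis deg",np.degrees(np.arctan2(X[1],X[0])), "y", np.degrees(np.arctan2(*(P[0]+P[3]-P[1]-P[2])))*-1)
g=lambda x,y:(330+x/6,225+y/6)
S=ray("side",[g(157,243),g(290,97),g(450,132),g(325,278)],12)[:,:2]; print("side stage",S.round(1),S.mean(0))
cr=[f(107,153),f(218,139),f(329,124)]; print("crosses",ray("top",cr,12).round(1))
print("stops mids",ray("top",[f(100,92),f(114,209),f(208,78),f(224,195),f(319,65),f(335,181)],19).round(1))
print("block top ends", "left z5",ray("top",[f(140,140),f(146,170)],5+12).round(1),"right z25",ray("top",[f(262,112),f(268,136)],37).round(1))
print("sideblock near z17",ray("side",[g(277,205),g(313,207)],17).round(1),"far z37",ray("side",[g(305,125),g(337,127)],37).round(1))
P=ray("side",[g(305,125)],17);print(P)
E
```

```text
knob (array([446.8, -40.9,  89.7]), 3.6)
stage [[ 458.5 -174.4]
 [ 491.6 -388.7]
 [ 396.2 -402.9]
 [ 363.5 -189. ]] [ 427.44771458 -288.71995678] [np.float64(96.1), np.float64(216.8), np.float64(96.5), np.float64(216.4)]
stage x-axis deg 8.616451581973088 y 8.747649885468652
side stage [[ 444.7 -156.5]
 [ 485.6 -383.1]
 [ 385.9 -389.1]
 [ 351.6 -168.7]] [ 416.95176335 -274.36671296]
crosses [[ 415.5 -218.5   12. ]
 [ 426.2 -290.2   12. ]
 [ 437.7 -361.9   12. ]]
stops mids [[ 454.3 -213.    19. ]
 [ 379.5 -223.1   19. ]
 [ 465.  -282.7   19. ]
 [ 390.2 -293.4   19. ]
 [ 475.2 -354.3   19. ]
 [ 400.8 -364.4   19. ]]
block top ends left z5 [[ 424.1 -239.4   17. ]
 [ 405.  -243.4   17. ]] right z25 [[ 442.7 -315.1   37. ]
 [ 427.6 -318.9   37. ]]
sideblock near z17 [[ 411.6 -227.9   17. ]
 [ 394.5 -236.9   17. ]] far z37 [[ 430.7 -294.1   37. ]
 [ 414.9 -301.9   37. ]]
[[ 452.7270301  -338.58210875   17.        ]]
```

Call:
{"method": "carry_out", "body": {
  "deltas": [
    [[257,-634,-60,0,0,-69.9,0],[257,-634,-60,0,0,-69.9,0],[257,-634,-60,0,0,-69.9,0],[257,-634,-60,0,0,-69.9,0],[257,-634,-60,0,0,-69.9,0],[257,-634,-60,0,0,-69.9,0],[257,-634,-60,0,0,-69.9,0],[257,-634,-60,0,0,-69.9,0],[257,-634,-60,0,0,-69.9,0],[257,-634,-60,0,0,-69.9,0]]
  ],
  "grip_force": 20
}}

```text
time_s: 1.1
position: [381.0, 131.0, 208.8]
tcp_rot: [0.694, 0.72, 0.0, 0.0]
contact_force: [1.2, 0.2, 0.6]
finger_gap: 1.003
finger_force: 0.0
```

Call:
{"method": "carry_out", "body": {
  "deltas": [
    [[67,-171,-60,0,0,0,0],[67,-171,-60,0,0,0,0],[67,-171,-60,0,0,0,0],[67,-171,-60,0,0,0,0],[67,-171,-60,0,0,0,0],[67,-171,-60,0,0,0,0],[67,-171,-60,0,0,0,0]]
  ]
}}

```text
time_s: 1.8
position: [447.2, -36.8, 149.2]
tcp_rot: [0.693, 0.72, 0.0, -0.0]
contact_force: [-1.1, 0.6, 0.8]
finger_gap: 0.996
finger_force: 0.0
```

Run:
```python
from h import *
s=status.read_state(); print(s["position"],np.degrees(R.from_quat(s["tcp_rot"]).as_rotvec()), s["joint_positions"])
im=snap("top","top1"); sd=snap("side","side1")
k=cv2.inRange(hsv(im),(0,180,120),(6,255,255))
for c in blobs(k,20): print("red",c.mean(0).round(1),rect("top",c,87))
a=cv2.resize(im[170:300,240:320],None,fx=4.6,fy=4.6,interpolation=cv2.INTER_CUBIC)
b=cv2.resize(sd[190:320,260:360],None,fx=4.6,fy=4.6,interpolation=cv2.INTER_CUBIC)
cv2.imwrite("pics/knob1.png",np.hstack([a,b[:598]]))
```

```text
[447.22188397 -36.81089911 149.18690105] [-1.24787747e+02 -1.29646739e+02 -3.55287555e-02] [-0.00509216  0.66165922 -0.02361396  2.18409684  0.04636757  0.29666546
 -0.02988477]
red [[559.9 240.2]] [ 541.2 -711.7   18.3   14.6   -2.6]
red [[115.1 230.2]] [541.5 391.2  46.2  22.7 -54.7]
red [[110.3 221.3]] [563.6 405.3  47.5  20.5 -55.4]
red [[617.9 117.8]] [ 858.9 -875.5   41.7   18.7  -88.9]
red [[625.7 102.2]] [ 903.1 -894.6   68.4   10.3   85. ]
red [[481.1  68.2]] [ 991.9 -527.6   33.5   32.5  -18.5]
```

View pics/knob1.png

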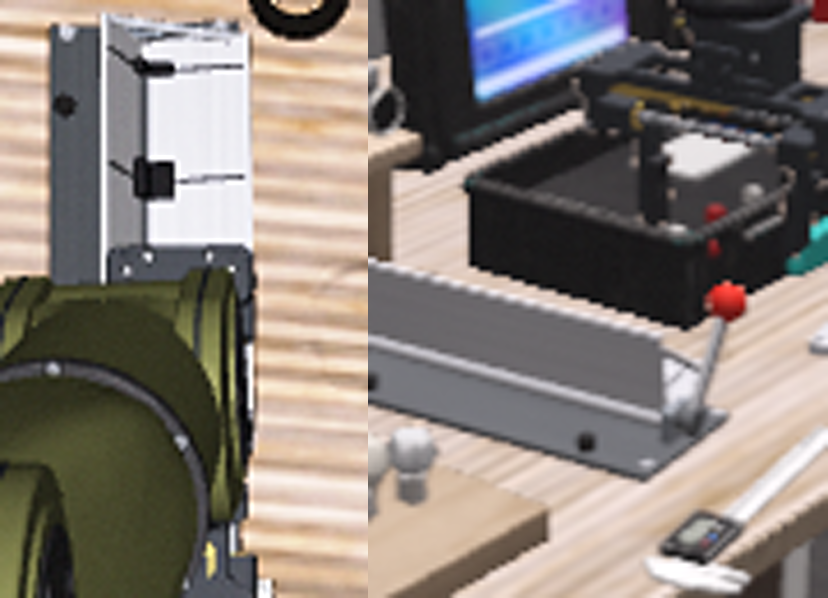

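The side crop (right half) shows the knob at about (727,300), leaning to the robot's right, with the standing leaf nearly upright. The gripper is above it with clear room to go down.

Call:
{"method": "carry_out", "body": {
  "deltas": [
    [[1,0,-34,0,0,0,0],[1,0,-66,0,0,0,0],[1,0,-66,0,0,0,0],[1,0,-66,0,0,0,0],[1,0,-66,0,0,0,200],[1,0,-66,0,0,0,255],[1,0,-66,0,0,0,255],[1,0,-66,0,0,0,255],[1,0,-66,0,0,0,255],[1,0,-66,0,0,0,255]]
  ],
  "grip_force": 25
}}

```text
time_s: 2.9
position: [448.7, -38.3, 83.2]
tcp_rot: [0.694, 0.72, 0.0, 0.0]
contact_force: [-0.4, 0.2, 0.9]
finger_gap: 0.479
finger_force: 0.0
```

Call:
{"method": "carry_out", "body": {
  "deltas": [
    [[0,0,0,0,0,0,255],[0,0,0,0,0,0,255],[0,0,0,0,0,0,255],[0,0,0,0,0,0,255],[0,0,0,0,0,0,255]]
  ]
}}

```text
time_s: 3.4
position: [445.7, -38.5, 82.9]
tcp_rot: [0.694, 0.72, -0.002, -0.002]
contact_force: [-5.4, -0.5, 4.9]
finger_gap: 0.271
finger_force: 24.3
```

Call:
{"method": "carry_out", "body": {
  "deltas": [
    [[-2,9,5.5,0,0,0,255],[-3,19,10,0,0,0,255],[-3.5,30,13.5,0,0,0,255],[-4,41,15,0,0,0,255],[-4.5,52,15,0,0,0,255]]
  ]
}}

```text
time_s: 3.9
position: [443.5, 13.6, 97.6]
tcp_rot: [0.695, 0.719, -0.001, 0.0]
contact_force: [-0.8, -9.6, -24.4]
finger_gap: 0.262
finger_force: 26.0
```

Call:
{"method": "carry_out", "body": {
  "deltas": [
    [[0,4,-3,0,0,0,255],[-0.5,12,-6,0,0,0,255],[-1,25,-11,0,0,0,255],[-1,31,-14,0,0,0,255]]
  ]
}}

```text
time_s: 4.3
position: [444.9, 48.0, 84.8]
tcp_rot: [0.693, 0.721, 0.003, 0.001]
contact_force: [1.1, 0.6, -0.4]
finger_gap: 0.052
finger_force: 0.0
```

Call:
{"method": "carry_out", "body": {
  "deltas": [
    [[0,0,40,0,0,0,0],[0,0,80,0,0,0,0],[-100,0,100,0,0,0,0],[-100,0,100,0,0,0,0],[-100,0,100,0,0,0,0]]
  ]
}}

```text
time_s: 4.8
position: [335.9, 44.4, 185.5]
tcp_rot: [0.693, 0.721, -0.003, -0.002]
contact_force: [0.9, 0.3, 0.3]
finger_gap: 0.486
finger_force: 0.0
```

Run:
```python
from h import *
s=status.read_state(); print(s["position"])
im=snap("top","top2"); sd=snap("side","side2")
for n,i,bx in (("top",im,(250,320,240,300)),("side",sd,(270,370,200,300))):
    k=cv2.inRange(hsv(i),(0,180,100),(6,255,255)); 
    for c in blobs(k,15):
        m=c.mean(0)[0]
        if bx[0]<m[0]<bx[1] and bx[2]<m[1]<bx[3]: print(n,m.round(1),rect(n,c,95))
b=cv2.resize(sd[210:320,200:370],None,fx=4,fy=4,interpolation=cv2.INTER_CUBIC)
cv2.imwrite("pics/knob2.png",b)
```

```text
[335.91575401  44.41856265 185.50996719]
top [261. 272.] [445.6  20.6  24.   22.  -61.9]
side [327.7 258.4] [445.4  10.9  51.1  22.  -52.8]
```

View pics/knob2.png

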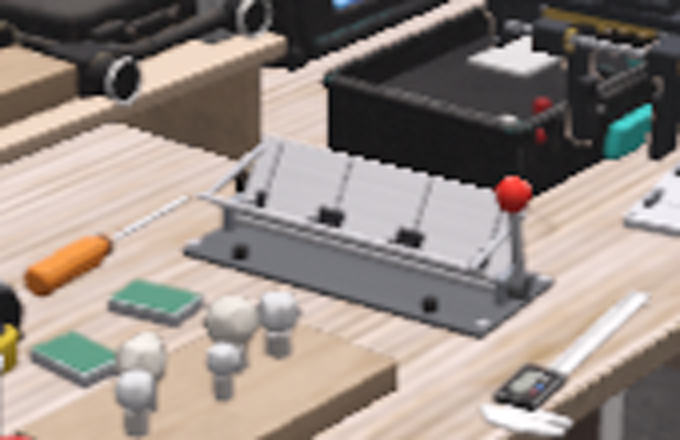

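Run:
```python
from h import *
print(tri((261,272),(327.7,258.4)))
im=cv2.imread("pics/top2.png")
print(status.read_state()["position"])
f=lambda x,y:(240+x/4.6-.39,165+y/4.6-.39)
# base plate left edge z~4 and stage of hinge: left edge at col52, right edge near 250
print(ray("top",[f(52,48),f(50,505),f(250,512)],4).round(1))
crop(im,235,160,310,290,4.5,"tray2")
```

```text
(array([444. ,  19.4,  98.7]), 3.0)
[343.53856824  45.7830901  184.93109736]
[[713.5  70.9   4. ]
 [445.3  60.    4. ]
 [444.  -54.3   4. ]]
```

View pics/tray2.png

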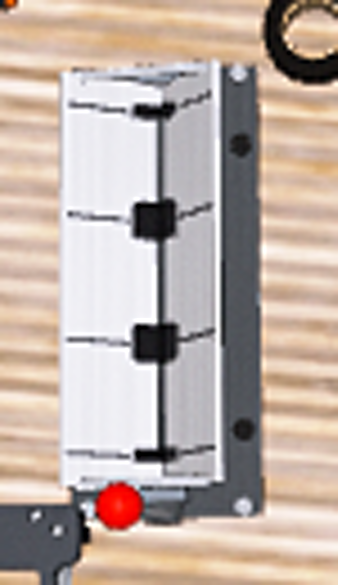

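Call:
{"method": "carry_out", "body": {
  "deltas": [
    [[50,-25,-20,0,0,0,110],[101,-25,-35,0,0,0,110],[101,-25,-35,0,0,0,110],[101,-25,-35,0,0,0,110],[101,-25,-75,0,0,0,110],[101,-25,-91,0,0,0,110],[101,-25,-91,0,0,0,110],[101,-25,-91,0,0,0,255],[101,-25,-91,0,0,0,255],[101,-25,-91,0,0,0,255]]
  ],
  "grip_force": 25
}}

```text
time_s: 5.9
position: [444.6, 19.9, 94.1]
tcp_rot: [0.694, 0.72, 0.001, 0.001]
contact_force: [0.3, -0.3, 0.5]
finger_gap: 0.319
finger_force: 0.0
```

Call:
{"method": "carry_out", "body": {
  "deltas": [
    [[0,0,0,0,0,0,255],[0,0,0,0,0,0,255],[0,0,0,0,0,0,255]]
  ]
}}

```text
time_s: 6.2
position: [443.2, 19.8, 94.0]
tcp_rot: [0.694, 0.72, -0.0, -0.0]
contact_force: [-3.4, 0.2, 8.4]
finger_gap: 0.266
finger_force: 23.9
```

Call:
{"method": "carry_out", "body": {
  "deltas": [
    [[-2,4,-1,0,0,0,255],[-2,9,-3,0,0,0,255],[-2.5,14,-5,0,0,0,255],[-2.5,19.5,-7.5,0,0,0,255],[-3,24,-10,0,0,0,255],[-3,29,-13.5,0,0,0,255],[-3,29,-13.5,0,0,0,255]]
  ]
}}

```text
time_s: 6.9
position: [441.9, 49.3, 80.2]
tcp_rot: [0.694, 0.72, 0.001, 0.001]
contact_force: [-0.5, 0.6, 2.4]
finger_gap: 0.263
finger_force: 24.4
```

Forces are low, so this arc fits. I'll finish to the stop.

Call:
{"method": "carry_out", "body": {
  "deltas": [
    [[0,3,-2.5,0,0,0,255],[0,6,-5,0,0,0,255],[0,8,-7,0,0,0,255],[0,10,-9,0,0,0,255],[0,11,-10,0,0,0,255],[0,11,-10,0,0,0,255]]
  ]
}}

```text
time_s: 7.5
position: [441.4, 60.2, 70.2]
tcp_rot: [0.694, 0.72, 0.001, 0.0]
contact_force: [-0.3, 0.9, 5.6]
finger_gap: 0.265
finger_force: 24.3
```

Call:
{"method": "carry_out", "body": {
  "deltas": [
    [[0,2,-2,0,0,0,255],[0,4,-4,0,0,0,255],[0,4,-4,0,0,0,255]]
  ]
}}

```text
time_s: 7.8
position: [441.3, 61.8, 67.2]
tcp_rot: [0.695, 0.719, -0.0, 0.001]
contact_force: [-1.0, -4.2, 16.6]
finger_gap: 0.254
finger_force: 23.7
```

Call:
{"method": "carry_out", "body": {
  "deltas": [
    [[0,-3,3,0,0,0,100],[0,-3,3,0,0,0,60],[0,-3,3,0,0,0,60],[0,-3,3,0,0,0,60],[0,-3,50,0,0,0,60],[0,-3,90,0,0,0,0],[-50,-3,110,0,0,0,0],[-100,0,110,0,0,0,0],[-100,0,110,0,0,0,0],[-100,0,110,0,0,0,0]]
  ]
}}

```text
time_s: 8.8
position: [339.9, 63.8, 175.7]
tcp_rot: [0.694, 0.72, -0.0, -0.0]
contact_force: [1.7, -0.1, -0.4]
finger_gap: 1.0
finger_force: 0.0
```

Run:
```python
from h import *
im=snap("top","top3"); sd=snap("side","side3")
for n,i,bx in (("top",im,(230,320,240,300)),("side",sd,(270,370,200,300))):
    k=cv2.inRange(hsv(i),(0,180,100),(6,255,255)); 
    for c in blobs(k,15):
        m=c.mean(0)[0]
        if bx[0]<m[0]<bx[1] and bx[2]<m[1]<bx[3]: print(n,m.round(1),rect(n,c,79))
    for r in coupons(n,i): print(n,r)
print(status.read_state()["position"])
crop(im,220,160,310,290,4.6,"tray3")
```

```text
top [246.6 272.1] [446.1  57.4  23.6  14.5  37.8]
top [416.7 350.5  54.8  36.7   1.6]
top [652.9 255.1  56.7  36.8  -8.3]
top [667.1 155.1  56.2  36.7   7.7]
side [320.4 270.4] [437.   64.5  47.8  19.8 -56.6]
side [410.9 352.3  49.9  28.7   3.2]
side [646.  258.   46.9  29.1  -8.7]
side [ 536.9 -331.8  132.8   46.9  -71.2]
[342.86987741  64.21766193 175.41814464]
```

View pics/tray3.png

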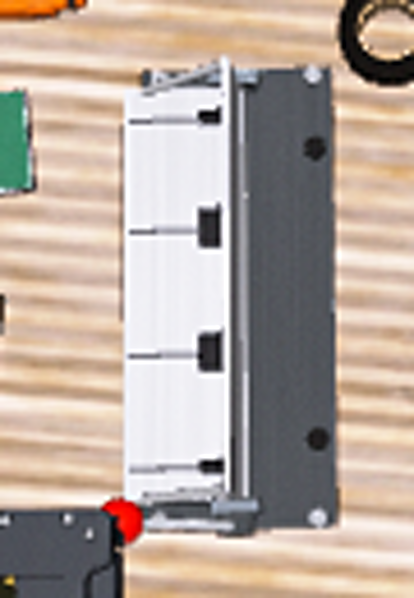

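The tray is home. The level leaf is now on the left (crop columns 124–222), with lane marks at rows 120, 231, 355 and 468. The coupons have not moved.

Run:
```python
from h import *
f=lambda x,y:(220+(x+.5)/4.6-.5,160+(y+.5)/4.6-.5)
print("edge",ray("top",[f(124,500),f(126,100)],22)[:,:2].round(1))
print("marks left ends",ray("top",[f(130,120),f(129,232),f(129,356),f(129,470)],22)[:,:2].round(1))
print("block left edges z30",ray("top",[f(198,117),f(198,227),f(198,352),f(198,467)],30)[:,:2].round(1))
print("block centres z30",ray("top",[f(209,117),f(209,227),f(209,352),f(209,467)],30)[:,:2].round(1))
print("stand top",ray("top",[f(222,490),f(223,60)],86)[:,:2].round(1))
print("base right",ray("top",[f(336,525),f(331,68)],4)[:,:2].round(1))
```

```text
edge [[459.6  68.1]
 [691.1  77.6]]
marks left ends [[679.3  74.8]
 [613.4  72.3]
 [541.6  69. ]
 [476.6  66. ]]
block left edges z30 [[679.9  34.4]
 [615.6  31.8]
 [543.6  28.8]
 [478.4  26.1]]
block centres z30 [[680.1  28.1]
 [615.7  25.5]
 [543.8  22.5]
 [478.6  19.9]]
stand top [[461.1   5.4]
 [698.3  14.4]]
base right [[449.6 -50.7]
 [717.7 -39. ]]
```

Call:
{"method": "carry_out", "body": {
  "deltas": [
    [[74,286,0,0,0,89.5,60],[74,286,0,0,0,89.5,60],[74,286,0,0,0,89.5,60],[74,286,0,0,0,89.5,60],[74,286,0,0,0,89.5,60],[74,286,0,0,0,89.5,60],[74,286,-40,0,0,89.5,60],[74,286,-80,0,0,89.5,60],[74,286,-100,0,0,89.5,60],[74,286,-100,0,0,89.5,60]]
  ],
  "grip_force": 40
}}

```text
time_s: 9.9
position: [415.0, 349.1, 71.8]
tcp_rot: [0.015, 1.0, -0.002, -0.002]
contact_force: [-0.0, -0.2, -0.2]
finger_gap: 0.762
finger_force: 0.0
```

Call:
{"method": "carry_out", "body": {
  "deltas": [
    [[0,0,0,0,0,4,60],[0,0,0,0,0,4,60],[0,0,0,0,0,4,60]]
  ]
}}

```text
time_s: 10.2
position: [416.1, 350.1, 75.2]
tcp_rot: [-0.016, 1.0, 0.0, 0.0]
contact_force: [-1.1, 0.9, -0.4]
finger_gap: 0.765
finger_force: 0.0
```

```bash
cat >> h.py <<'E'
def st():
    s=status.read_state(); q=R.from_quat(s["tcp_rot"]).as_matrix()
    a=(np.degrees(np.arctan2(q[1,1],q[0,1]))+90)%180-90
    print("t",s["time_s"],"pos",s["position"].round(1),"close",round(a,2),"j7",s["joint_positions"][6].round(2),"zaxis",q[:,2].round(3),"gap",round(s["finger_gap"]*88,1))
E
python3 -c "
from h import *
st()"
```

```text
t 10.2 pos [416.1 350.1  75.2] close -88.16 j7 0.38 zaxis [ 0.001  0.001 -1.   ] gap 67.3
```

Call:
{"method": "carry_out", "body": {
  "deltas": [
    [[0.5,0.5,-35,0,0,0,60],[0.5,0.5,-56,0,0,0,60],[0.5,0.5,-56,0,0,0,60],[0.5,0.5,-56,0,0,0,255],[0.5,0.5,-56,0,0,0,255],[0.5,0.5,-56,0,0,0,255],[0.5,0.5,-56,0,0,0,255],[0.5,0.5,-56,0,0,0,255],[0.5,0.5,-56,0,0,0,255],[0.5,0.5,-56,0,0,0,255]]
  ]
}}

```text
time_s: 11.2
position: [416.1, 350.2, 20.5]
tcp_rot: [-0.017, 1.0, 0.0, 0.001]
contact_force: [-0.2, -0.9, 6.4]
finger_gap: 0.446
finger_force: 40.0
```

Call:
{"method": "carry_out", "body": {
  "deltas": [
    [[0,0,50,0,0,0,255],[0,0,100,0,0,0,255],[90,-305,120,0,0,-89.5,255],[90,-305,120,0,0,-89.5,255],[90,-305,120,0,0,-89.5,255],[90,-305,120,0,0,-89.5,255],[90,-305,120,0,0,-89.5,255],[90,-305,120,0,0,-89.5,255],[90,-305,120,0,0,-89.5,255],[90,-305,120,0,0,-89.5,255]]
  ]
}}

```text
time_s: 12.2
position: [506.5, 40.1, 139.9]
tcp_rot: [0.556, 0.831, -0.001, 0.001]
contact_force: [-0.2, 0.4, -2.0]
finger_gap: 0.444
finger_force: 40.0
```

```bash
python3 -c "
from h import *
st()"
```

```text
t 12.2 pos [506.5  40.1 139.9] close 22.44 j7 0.11 zaxis [ 0.001 -0.002 -1.   ] gap 39.0
```

Call:
{"method": "carry_out", "body": {
  "deltas": [
    [[0,0,-25,0,0,-20.8,255],[0,0,-55,0,0,-20.8,255],[0,0,-55,0,0,-20.8,255],[0,0,-55,0,0,-20.8,255],[0,0,-55,0,0,-20.8,255]]
  ]
}}

```text
time_s: 12.7
position: [505.8, 45.4, 84.8]
tcp_rot: [0.691, 0.723, 0.0, 0.0]
contact_force: [-0.2, 0.1, -2.1]
finger_gap: 0.442
finger_force: 40.0
```

```bash
python3 -c "
from h import *
st()"
```

```text
t 12.7 pos [505.8  45.4  84.8] close 2.56 j7 -0.1 zaxis [ 0.001  0.    -1.   ] gap 38.9
```

Call:
{"method": "carry_out", "body": {
  "deltas": [
    [[0,-0.5,-30,0,0,0,255],[0,-0.5,-40,0,0,0,255],[0,-0.5,-40.5,0,0,0,255],[0,-0.5,-40.5,0,0,0,98],[0,-0.5,-40.5,0,0,0,98],[0,-0.5,-40.5,0,0,0,98],[0,-0.5,-40.5,0,0,0,98],[0,-0.5,-10,0,0,0,98],[0,-0.5,40,0,0,0,98],[0,-0.5,70,0,0,0,60]]
  ]
}}

```text
time_s: 13.7
position: [506.2, 44.7, 157.3]
tcp_rot: [0.692, 0.722, 0.001, 0.001]
contact_force: [0.8, -0.7, -0.7]
finger_gap: 0.684
finger_force: 0.0
```

```bash
python3 -c "
from h import *
st()"
```

```text
t 13.7 pos [506.2  44.7 157.3] close 2.44 j7 -0.1 zaxis [ 0.002  0.    -1.   ] gap 60.2
```

```bash
python3 -c "
from h import *
im=snap('top','top4'); sd=snap('side','side4')
for r in coupons('top',im): print(r)
print([r for r in coupons('top',im,34)])
for r in coupons('side',sd): print(r)
for r in coupons('side',sd,34): print(r)"
```

```text
[510.7  35.3  34.8  23.7   2.3]
[652.9 255.1  56.7  36.8  -8.3]
[674.2 156.   42.   36.7   7.7]
[array([508.1,  32.4,  34.2,  23.3,   2.3]), array([647.8, 248.4,  55.8,  36.2,  -8.3]), array([668.8, 151. ,  41.3,  36.1,   7.7])]
[646.  258.   46.9  29.1  -8.7]
[530.6  12.5  49.   35.3 -88.2]
[ 537.6 -332.9  137.4   47.4  -79.3]
[616.4 289.6  45.5  28.2  -8.7]
[504.3  51.1  47.6  34.3 -88.2]
[ 511.1 -284.4  133.4   46.   -79.3]
```

Call:
{"method": "carry_out", "body": {
  "deltas": [
    [[147,210,0,0,0,79.3,75],[147,210,0,0,0,79.3,75],[147,210,0,0,0,79.3,75],[147,210,0,0,0,79.3,75],[147,210,0,0,0,79.3,75],[147,210,0,0,0,79.3,75],[147,210,0,0,0,79.3,75],[147,210,0,0,0,79.3,75],[147,210,-40,0,0,79.3,75],[147,210,-75,0,0,79.3,75]]
  ]
}}

```text
time_s: 14.8
position: [652.6, 254.5, 78.1]
tcp_rot: [0.07, 0.998, 0.0, 0.0]
contact_force: [0.9, 0.8, -1.3]
finger_gap: 0.707
finger_force: 0.0
```

Call:
{"method": "carry_out", "body": {
  "deltas": [
    [[0,0,0,0,0,0,75],[0,0,0,0,0,0,75]]
  ]
}}

```text
time_s: 15.0
position: [652.0, 254.6, 78.9]
tcp_rot: [0.072, 0.997, -0.0, -0.001]
contact_force: [1.0, 0.4, 0.6]
finger_gap: 0.702
finger_force: 0.0
```

```bash
python3 -c "
from h import *
st()"
```

```text
t 15.0 pos [652.  254.6  78.9] close 81.7 j7 0.7 zaxis [-0.002 -0.    -1.   ] gap 61.8
```

Call:
{"method": "carry_out", "body": {
  "deltas": [
    [[0.9,0.5,-35,0,0,0,75],[0.9,0.5,-58.5,0,0,0,75],[0.9,0.5,-58.5,0,0,0,75],[0.9,0.5,-58.5,0,0,0,255],[0.9,0.5,-58.5,0,0,0,255],[0.9,0.5,-58.5,0,0,0,255],[0.9,0.5,-58.5,0,0,0,255],[0.9,0.5,-58.5,0,0,0,255],[0.9,0.5,-58.5,0,0,0,255],[0.9,0.5,-58.5,0,0,0,255]]
  ]
}}

```text
time_s: 16.0
position: [654.9, 255.0, 23.2]
tcp_rot: [0.072, 0.997, 0.0, 0.001]
contact_force: [-1.2, -2.5, 6.6]
finger_gap: 0.439
finger_force: 40.0
```

```bash
python3 -c "
from h import *
st();print(status.read_state()['contact_force'],status.read_state()['qvel'].round(3))"
```

```text
t 16.0 pos [654.9 255.   23.2] close 81.71 j7 0.68 zaxis [ 0.003  0.    -1.   ] gap 38.6
[-1.21921569 -2.50352377  6.62922604] [ 0.002  0.001  0.001  0.001 -0.002  0.001  0.   ]
```

Call:
{"method": "carry_out", "body": {
  "deltas": [
    [[0,0,30,0,0,0,255],[0,0,70,0,0,0,255],[0,0,100,0,0,0,255],[0,0,100,0,0,0,255],[0,0,100,0,0,0,255]]
  ]
}}

```text
time_s: 16.5
position: [653.4, 255.2, 121.3]
tcp_rot: [0.072, 0.997, 0.0, 0.0]
contact_force: [-0.6, 0.1, -2.5]
finger_gap: 0.439
finger_force: 40.0
```

```bash
python3 -c "
from h import *
st(); crop(snap('side'),190,200,340,310,5,'held2')"
```

```text
t 16.5 pos [653.4 255.2 121.3] close 81.75 j7 0.72 zaxis [ 0.  0. -1.] gap 38.6
```

View pics/held2.png

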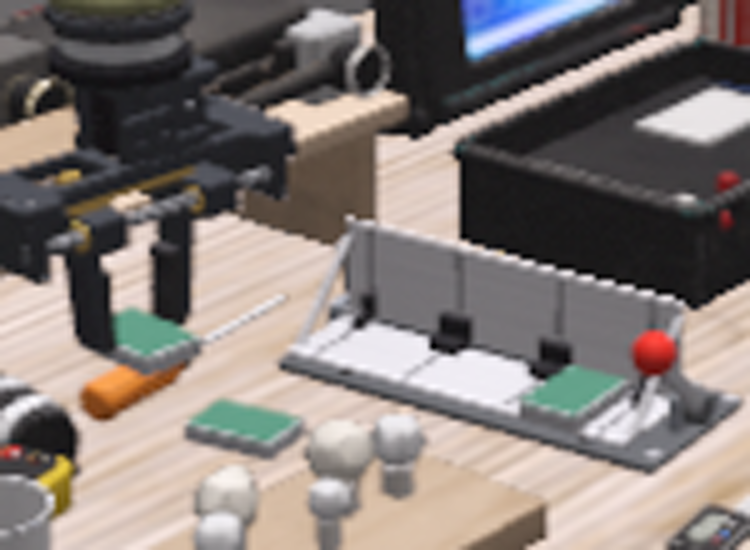

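The coupon is held level, and coupon 1 lies squarely in lane 1. Next, this coupon goes to lane 3.

Call:
{"method": "carry_out", "body": {
  "deltas": [
    [[-3,-204.5,15,0,0,-79.4,255],[-3,-204.5,15,0,0,-79.4,255],[-3,-204.5,15,0,0,-79.4,255],[-3,-204.5,15,0,0,-79.4,255],[-3,-204.5,15,0,0,-79.4,255],[-3,-204.5,15,0,0,-79.4,255],[-3,-204.5,15,0,0,-79.4,255],[-3,-204.5,15,0,0,-79.4,255],[-3,-204.5,-25,0,0,-79.4,255],[-3,-204.5,-45,0,0,-79.4,255]]
  ]
}}

```text
time_s: 17.55
position: [647.9, 50.7, 72.0]
tcp_rot: [0.694, 0.72, -0.003, -0.002]
contact_force: [-1.5, 1.2, -2.5]
finger_gap: 0.444
finger_force: 40.0
```

Call:
{"method": "carry_out", "body": {
  "deltas": [
    [[0,0,0,0,0,0,255],[0,0,0,0,0,0,255],[0,0,0,0,0,0,255]]
  ]
}}

```text
time_s: 17.85
position: [651.2, 50.6, 76.7]
tcp_rot: [0.692, 0.722, 0.001, 0.0]
contact_force: [0.2, -0.9, -2.4]
finger_gap: 0.442
finger_force: 40.0
```

```bash
python3 -c "
from h import *
st()"
```

```text
t 17.85 pos [651.2  50.6  76.7] close 2.39 j7 -0.08 zaxis [ 0.001  0.    -1.   ] gap 38.9
```

Call:
{"method": "carry_out", "body": {
  "deltas": [
    [[-1,0,-20,0,0,0,255],[-1,0,-30,0,0,0,255],[-1,0,-32,0,0,0,255],[-1,0,-32,0,0,0,98],[-1,0,-32,0,0,0,98],[-1,0,-32,0,0,0,98],[-1,0,-32,0,0,0,98],[-1,0,-2,0,0,0,98],[-1,0,40,0,0,0,98],[-1,0,70,0,0,0,75]]
  ]
}}

```text
time_s: 18.85
position: [650.2, 50.7, 148.2]
tcp_rot: [0.692, 0.721, 0.001, 0.001]
contact_force: [0.4, 0.5, 0.4]
finger_gap: 0.685
finger_force: 0.0
```

Call:
{"method": "carry_out", "body": {
  "deltas": [
    [[-60,0,0,0,0,0,75],[-150,0,0,0,0,0,75],[-150,0,0,0,0,0,75],[-150,0,0,0,0,0,75]]
  ]
}}

```text
time_s: 19.25
position: [487.1, 49.3, 145.3]
tcp_rot: [0.692, 0.722, -0.007, -0.005]
contact_force: [0.8, -0.4, 0.6]
finger_gap: 0.706
finger_force: 0.0
```

```bash
python3 -c "
from h import *
im=snap('top','top5'); sd=snap('side','side5')
for r in coupons('top',im): print(r)
for r in coupons('top',im,34): print(r)
print('side')
for r in coupons('side',sd,34): print(r)
st()"
```

```text
[510.6  38.   34.9  29.    2.3]
[655.4  58.9  54.2  35.5 -88.7]
[667.1 155.1  56.2  36.7   7.7]
[508.   35.   34.3  28.5   2.3]
[650.3  55.5  53.3  34.9 -88.7]
[661.9 150.1  55.3  36.1   7.7]
side
[ 511.1 -284.4  133.4   46.   -79.3]
t 19.35 pos [498.6  50.7 146.4] close 2.38 j7 -0.11 zaxis [-0.001 -0.    -1.   ] gap 62.3
```

Call:
{"method": "carry_out", "body": {
  "deltas": [
    [[167,104.5,0,0,0,-84.7,75],[167,104.5,0,0,0,-84.7,75],[167,104.5,0,0,0,-84.7,75],[167,104.5,0,0,0,-84.7,75],[167,104.5,0,0,0,-84.7,75],[167,104.5,0,0,0,-84.7,75],[167,104.5,0,0,0,-84.7,75],[167,104.5,0,0,0,-84.7,75],[167,104.5,-40,0,0,-84.7,75],[167,104.5,-75,0,0,-84.7,75]]
  ]
}}

```text
time_s: 20.35
position: [669.5, 156.4, 71.1]
tcp_rot: [0.998, 0.065, 0.003, -0.0]
contact_force: [0.1, 1.3, 0.2]
finger_gap: 0.707
finger_force: 0.0
```

Call:
{"method": "carry_out", "body": {
  "deltas": [
    [[0,0,0,0,0,0,75],[0,0,0,0,0,0,75],[0,0,0,0,0,0,75]]
  ]
}}

```text
time_s: 20.65
position: [668.9, 155.3, 73.3]
tcp_rot: [0.998, 0.068, 0.002, -0.0]
contact_force: [0.2, 0.1, 0.2]
finger_gap: 0.707
finger_force: 0.0
```

```bash
python3 -c "
from h import *
st()"
```

```text
t 20.65 pos [668.9 155.3  73.3] close -82.2 j7 -1.26 zaxis [ 0.005  0.001 -1.   ] gap 62.2
```

Call:
{"method": "carry_out", "body": {
  "deltas": [
    [[-1.8,0,-35,0,0,0,75],[-1.8,0,-54,0,0,0,75],[-1.8,0,-54,0,0,0,75],[-1.8,0,-54,0,0,0,255],[-1.8,0,-54,0,0,0,255],[-1.8,0,-54,0,0,0,255],[-1.8,0,-54,0,0,0,255],[-1.8,0,-54,0,0,0,255],[-1.8,0,-54,0,0,0,255],[-1.8,0,-54,0,0,0,255]]
  ]
}}

```text
time_s: 21.65
position: [665.4, 155.0, 18.2]
tcp_rot: [0.998, 0.067, 0.001, 0.0]
contact_force: [-1.4, -0.3, 5.0]
finger_gap: 0.445
finger_force: 40.0
```

Call:
{"method": "carry_out", "body": {
  "deltas": [
    [[0,0,30,0,0,0,255],[0,0,70,0,0,0,255],[-90,-108,110,0,0,84.6,255],[-90,-108,110,0,0,84.6,255],[-90,-108,110,0,0,84.6,255],[-90,-108,110,0,0,84.6,255],[-90,-108,110,0,0,84.6,255],[-90,-108,110,0,0,84.6,255],[-90,-108,110,0,0,84.6,255],[-90,-108,110,0,0,84.6,255]]
  ]
}}

```text
time_s: 22.65
position: [574.3, 47.3, 126.9]
tcp_rot: [0.784, 0.621, -0.0, -0.0]
contact_force: [-0.3, -0.2, -2.2]
finger_gap: 0.446
finger_force: 40.0
```

```bash
python3 -c "
from h import *
st()"
```

```text
t 22.65 pos [574.3  47.3 126.9] close -13.24 j7 -0.27 zaxis [-0.001  0.    -1.   ] gap 39.2
```

Call:
{"method": "carry_out", "body": {
  "deltas": [
    [[3.8,0.5,-15,0,0,15.8,255],[3.8,0.5,-45,0,0,15.8,255],[3.8,0.5,-45,0,0,15.8,255],[3.8,0.5,-45,0,0,15.8,255],[3.8,0.5,-45,0,0,15.8,255]]
  ]
}}

```text
time_s: 23.15
position: [579.1, 47.7, 83.0]
tcp_rot: [0.694, 0.72, 0.0, 0.001]
contact_force: [0.5, 0.6, -1.1]
finger_gap: 0.445
finger_force: 40.0
```

```bash
python3 -c "
from h import *
st()"
```

```text
t 23.15 pos [579.1  47.7  83. ] close 2.08 j7 -0.1 zaxis [ 0.001 -0.    -1.   ] gap 39.2
```

Call:
{"method": "carry_out", "body": {
  "deltas": [
    [[-0.5,0,-25,0,0,0.3,255],[-0.5,0,-40,0,0,0.3,255],[-0.5,0,-41,0,0,0.3,255],[-0.5,0,-41,0,0,0.3,105],[-0.5,0,-41,0,0,0.3,105],[-0.5,0,-41,0,0,0.3,105],[-0.5,0,-41,0,0,0.3,105],[-0.5,0,-10,0,0,0.3,105],[-0.5,0,35,0,0,0.3,105],[-0.5,0,70,0,0,0.3,75]]
  ]
}}

```text
time_s: 24.15
position: [578.2, 47.7, 154.1]
tcp_rot: [0.692, 0.722, 0.0, 0.0]
contact_force: [1.1, -0.0, -0.1]
finger_gap: 0.654
finger_force: 0.0
```

Call:
{"method": "carry_out", "body": {
  "deltas": [
    [[-50,0,0,0,0,0,110],[-100,0,0,0,0,0,110],[-150,0,0,0,0,0,110],[-200,0,0,0,0,0,110],[-250,0,20,0,0,0,110],[-250,0,20,0,0,0,110],[-250,0,20,0,0,0,110]]
  ]
}}

```text
time_s: 24.85
position: [327.7, 47.8, 172.7]
tcp_rot: [0.691, 0.723, 0.001, 0.0]
contact_force: [1.1, -0.6, -0.3]
finger_gap: 0.566
finger_force: 0.0
```

```bash
python3 -c "
from h import *
im=snap('top','top6'); sd=snap('side','side6')
for r in coupons('top',im,34): print(r)
print('side')
for r in coupons('side',sd,34): print(r)
for n,i,bx in (('top',im,(230,320,240,300)),('side',sd,(270,370,200,300))):
    k=cv2.inRange(hsv(i),(0,180,100),(6,255,255)); 
    for c in blobs(k,15):
        m=c.mean(0)[0]
        if bx[0]<m[0]<bx[1] and bx[2]<m[1]<bx[3]: print(n,m.round(1),rect(n,c,79))
st()"
```

```text
[506.8  47.9  54.4  36.6 -87.7]
[579.6  48.4  54.9  36.7 -87.3]
[650.3  55.5  53.3  34.9 -88.7]
side
[503.7  50.8  47.7  34.6 -85.5]
[ 512.4 -284.2  130.    42.3  -71.1]
top [245.5 272.7] [445.8  61.1  22.3  19.9 -87.4]
side [320.4 270.4] [438.9  61.7  54.6  19.8 -56.6]
t 24.95 pos [330.3  48.2 172.1] close 2.49 j7 -0.18 zaxis [ 0.004  0.001 -1.   ] gap 49.8
```

All three coupons lie in the lanes: centres at x 507, 580 and 650, with lengths across the hinge. Now I'll grip the knob.

Call:
{"method": "carry_out", "body": {
  "deltas": [
    [[50,12.5,0,0,0,0,110],[100,12.5,-20,0,0,0,110],[115,12.5,-40,0,0,0,110],[115,12.5,-40,0,0,0,110],[115,12.5,-40,0,0,0,110],[115,12.5,-40,0,0,0,110]]
  ],
  "grip_force": 35
}}

```text
time_s: 25.55
position: [442.1, 60.0, 132.3]
tcp_rot: [0.691, 0.722, -0.0, -0.0]
contact_force: [-0.5, 0.8, -0.4]
finger_gap: 0.567
finger_force: 0.0
```

```bash
python3 -c "
from h import *
st()"
```

```text
t 25.55 pos [442.1  60.  132.3] close 2.5 j7 -0.15 zaxis [-0.001 -0.    -1.   ] gap 49.9
```

Call:
{"method": "carry_out", "body": {
  "deltas": [
    [[0.5,0.5,-35,0,0,0,110],[0.5,0.5,-58.5,0,0,0,110],[0.5,0.5,-58.5,0,0,0,110],[0.5,0.5,-58.5,0,0,0,255],[0.5,0.5,-58.5,0,0,0,255],[0.5,0.5,-58.5,0,0,0,255],[0.5,0.5,-58.5,0,0,0,255],[0.5,0.5,-58.5,0,0,0,255]]
  ]
}}

```text
time_s: 26.35
position: [441.4, 60.6, 74.5]
tcp_rot: [0.691, 0.723, -0.001, -0.001]
contact_force: [-4.0, 0.6, 8.0]
finger_gap: 0.261
finger_force: 34.6
```

Call:
{"method": "carry_out", "body": {
  "deltas": [
    [[-1,-4,3.5,0,0,0,255],[-0.5,-8,7,0,0,0,255],[-0.5,-12.5,10,0,0,0,255],[-0.5,-17.5,13,0,0,0,255],[0,-22.5,15.5,0,0,0,255],[0,-27.5,18,0,0,0,255],[0.5,-38,21,0,0,0,255],[0.5,-38,21,0,0,0,255]]
  ]
}}

```text
time_s: 27.15
position: [443.0, 23.6, 95.0]
tcp_rot: [0.691, 0.723, 0.0, -0.001]
contact_force: [-3.1, 4.4, -1.5]
finger_gap: 0.257
finger_force: 34.9
```

Call:
{"method": "carry_out", "body": {
  "deltas": [
    [[-1,-5.5,1,0,0,0,255],[-1,-11,1.5,0,0,0,255],[-1,-16.5,2,0,0,0,255],[-0.5,-22,2,0,0,0,255],[-0.5,-28,1.5,0,0,0,255],[-0.5,-33.5,0.5,0,0,0,255],[0,-39,-0.5,0,0,0,255],[0,-44,-2.5,0,0,0,255],[0,-44,-2.5,0,0,0,255]]
  ]
}}

```text
time_s: 28.05
position: [445.0, -21.1, 93.1]
tcp_rot: [0.691, 0.723, 0.001, 0.001]
contact_force: [-1.3, 1.7, 5.1]
finger_gap: 0.265
finger_force: 34.1
```

Call:
{"method": "carry_out", "body": {
  "deltas": [
    [[0,-5,-2,0,0,0,255],[0,-10,-4.5,0,0,0,255],[0.5,-15,-7,0,0,0,255],[0.5,-20,-10,0,0,0,255],[0.5,-24,-13.5,0,0,0,255],[0.5,-27.5,-16,0,0,0,255],[0.5,-27.5,-16,0,0,0,255]]
  ]
}}

```text
time_s: 28.75
position: [446.2, -49.2, 76.8]
tcp_rot: [0.692, 0.722, 0.001, 0.002]
contact_force: [1.2, 0.4, 2.6]
finger_gap: 0.263
finger_force: 34.3
```

Call:
{"method": "carry_out", "body": {
  "deltas": [
    [[0,-2,-2,0,0,0,255],[0,-3.5,-4,0,0,0,255],[0,-5,-6,0,0,0,255],[0,-6,-7,0,0,0,255],[0,-6,-7,0,0,0,255]]
  ]
}}

```text
time_s: 29.25
position: [446.4, -53.3, 71.8]
tcp_rot: [0.691, 0.723, 0.003, 0.002]
contact_force: [-1.6, 5.1, 31.0]
finger_gap: 0.265
finger_force: 31.7
```

Call:
{"method": "carry_out", "body": {
  "deltas": [
    [[0,2,3,0,0,0,255],[0,2,4,0,0,0,110],[0,2,4,0,0,0,110],[0,2,4,0,0,0,80],[0,2,4,0,0,0,80],[0,2,40,0,0,0,80],[0,2,85,0,0,0,80],[-50,2,110,0,0,0,80],[-100,2,110,0,0,0,80],[-100,2,110,0,0,0,80]]
  ]
}}

```text
time_s: 30.25
position: [335.5, -53.3, 179.8]
tcp_rot: [0.692, 0.722, -0.004, -0.004]
contact_force: [-0.3, 0.2, -0.4]
finger_gap: 0.687
finger_force: 0.0
```

```bash
python3 -c "
from h import *
im=snap('top','top7'); sd=snap('side','side7')
for n,i,bx in (('top',im,(230,320,240,300)),('side',sd,(270,370,200,300))):
    k=cv2.inRange(hsv(i),(0,180,100),(6,255,255)); 
    for c in blobs(k,15):
        m=c.mean(0)[0]
        if bx[0]<m[0]<bx[1] and bx[2]<m[1]<bx[3]: print(n,m.round(1),rect(n,c,79))
for r in coupons('top',im,34): print(r)
crop(im,245,165,330,290,4.6,'tray7'); st()"
```

```text
top [290.5 270.5] [452.2 -50.2  22.3  12.4 -88.6]
side [339.4 256.8] [447.  -52.1  53.1  17.9 -58.9]
t 30.35 pos [342.7 -53.  179.3] close 2.48 j7 -0.01 zaxis [-0.002 -0.    -1.   ] gap 60.6
```

View pics/tray7.png

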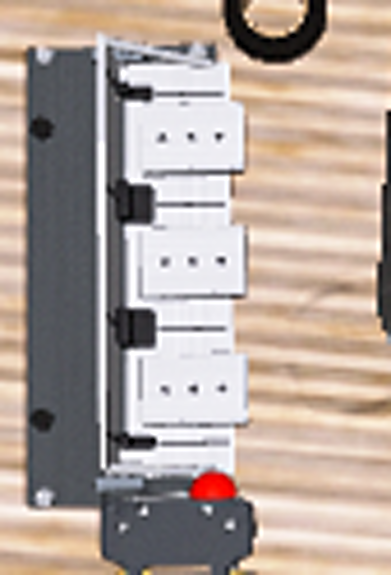

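The crop shows all three coupons flipped, with the dots up, on the right-hand level leaf. Their centre dots are near (191,136), (194,261) and (194,389). Next is the step block.

Call:
{"method": "carry_out", "body": {
  "deltas": [
    [[86,-236,0,0,0,12.7,60],[86,-236,0,0,0,12.7,60],[86,-236,0,0,0,12.7,60],[86,-236,0,0,0,12.7,60],[86,-236,-20,0,0,12.7,60],[86,-236,-60,0,0,12.7,80],[86,-236,-95,0,0,12.7,80],[86,-236,-95,0,0,12.7,80],[86,-236,-95,0,0,12.7,80]]
  ],
  "grip_force": 30
}}

```text
time_s: 31.25
position: [431.2, -288.8, 83.8]
tcp_rot: [0.607, 0.795, 0.0, -0.0]
contact_force: [-0.7, -0.0, 0.4]
finger_gap: 0.685
finger_force: 0.0
```

```bash
python3 -c "
from h import *
st()
im=cv2.imread('pics/top7.png'); g=hsv(im)
d=g[...,2]<110
for c in blobs(d,0.5,8):
    m=c.mean(0)[0]
    if 270<m[0]<300 and 185<m[1]<262: print(m.round(1),ray('top',m,34).round(1))
"
```

```text
t 31.25 pos [ 431.2 -288.8   83.8] close 15.23 j7 0.46 zaxis [-0.  0. -1.] gap 60.3
```

Call:
{"method": "carry_out", "body": {
  "deltas": [
    [[-2,-1,-30,0,0,0,80],[-2,-1,-48,0,0,0,80],[-2,-1,-48,0,0,0,80],[-2,-1,-48,0,0,0,255],[-2,-1,-48,0,0,0,255],[-2,-1,-48,0,0,0,255],[-2,-1,-48,0,0,0,255],[-2,-1,-48,0,0,0,255],[-2,-1,-48,0,0,0,255],[-2,-1,-48,0,0,0,255]]
  ]
}}

```text
time_s: 32.25
position: [428.3, -290.0, 36.4]
tcp_rot: [0.607, 0.794, -0.0, -0.0]
contact_force: [-1.1, -0.9, 6.3]
finger_gap: 0.222
finger_force: 29.8
```

Call:
{"method": "carry_out", "body": {
  "deltas": [
    [[0,0,40,0,0,0,255],[0,0,85,0,0,0,255],[0,40,125,0,0,0,255],[36,470,130,0,0,-18.2,255],[36,470,130,0,0,-18.2,255],[36,470,130,0,0,-18.2,255],[36,470,130,0,0,-18.2,255],[36,470,130,0,0,-18.2,255],[36,470,130,0,0,-18.2,255],[36,470,130,0,0,-18.2,255]]
  ]
}}

```text
time_s: 33.25
position: [457.1, 96.4, 164.0]
tcp_rot: [0.725, 0.688, -0.0, -0.0]
contact_force: [0.6, -0.4, -2.4]
finger_gap: 0.219
finger_force: 29.8
```

Call:
{"method": "carry_out", "body": {
  "deltas": [
    [[2,81,0,0,0,0,255],[2,81,0,0,0,0,255],[2,81,0,0,0,0,255],[2,81,-30,0,0,0,255],[2,81,-70,0,0,0,255],[2,81,-70,0,0,0,255],[2,81,-70,0,0,0,255]]
  ]
}}

```text
time_s: 33.95
position: [458.9, 174.2, 94.1]
tcp_rot: [0.726, 0.688, -0.001, -0.0]
contact_force: [-0.1, 0.2, -1.3]
finger_gap: 0.219
finger_force: 29.8
```

```bash
python3 -c "
from h import *
st()"
```

```text
t 33.95 pos [458.9 174.2  94.1] close -3.05 j7 -0.44 zaxis [-0.002 -0.001 -1.   ] gap 19.3
```

Call:
{"method": "carry_out", "body": {
  "deltas": [
    [[5.5,5.5,-20,0,0,0,255],[5.5,5.5,-35,0,0,0,255],[5.5,5.5,-42,0,0,0,255],[5.5,5.5,-45,0,0,0,255],[5.5,5.5,-45,0,0,0,255],[5.5,5.5,-45,0,0,0,255]]
  ]
}}

```text
time_s: 34.55
position: [465.4, 180.8, 50.1]
tcp_rot: [0.725, 0.688, 0.001, 0.0]
contact_force: [0.6, -0.3, -1.6]
finger_gap: 0.222
finger_force: 29.8
```

Call:
{"method": "carry_out", "body": {
  "deltas": [
    [[0,0,-1.5,0,0,0,255],[0,0,-1.5,0,0,0,255],[0,0,-1.5,0,0,0,155],[0,0,-1.5,0,0,0,155],[0,0,-1.5,0,0,0,155],[0,0,-1.5,0,0,0,155],[0,0,30,0,0,0,155],[0,0,75,0,0,0,155],[0,0,110,0,0,0,100],[-30,-30,115,0,0,0,100]]
  ]
}}

```text
time_s: 35.55
position: [441.5, 155.7, 167.7]
tcp_rot: [0.724, 0.69, 0.008, 0.002]
contact_force: [1.0, -0.4, -0.6]
finger_gap: 0.554
finger_force: 0.0
```

Call:
{"method": "carry_out", "body": {
  "deltas": [
    [[-50,-70,0,0,0,0,90],[-90,-70,0,0,0,0,90],[-90,-70,0,0,0,0,90],[-90,-70,0,0,0,0,90]]
  ]
}}

```text
time_s: 35.95
position: [341.6, 79.0, 164.4]
tcp_rot: [0.726, 0.688, -0.002, -0.001]
contact_force: [0.3, -0.5, 0.2]
finger_gap: 0.646
finger_force: 0.0
```

```bash
python3 -c "
from h import *
st()
im=snap('top','top8'); sd=snap('side','side8')
a=cv2.resize(im[165:305,110:310],None,fx=4,fy=4,interpolation=cv2.INTER_CUBIC); cv2.imwrite('pics/v8.png',a)"
```

```text
t 35.95 pos [341.6  79.  164.4] close -3.08 j7 -0.37 zaxis [-0.004 -0.002 -1.   ] gap 56.9
```

View pics/v8.png

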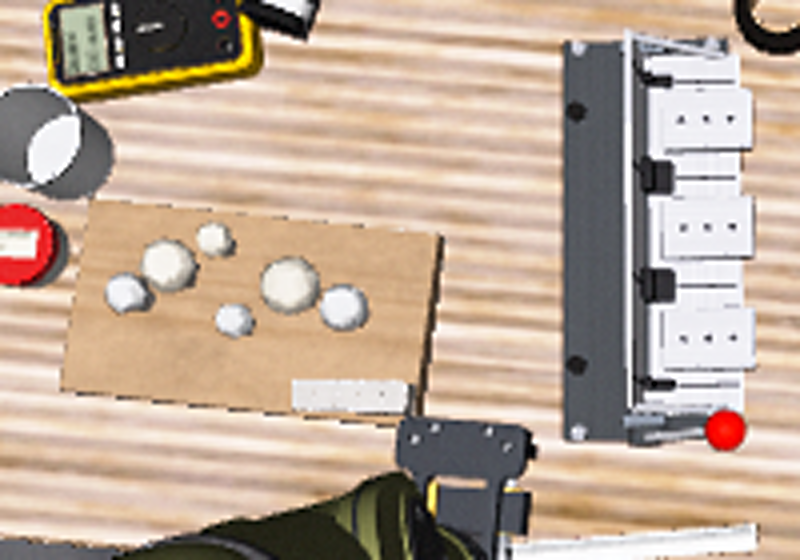

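The block lies on the front right strip of the board, from about (292,395) to (408,395) in the crop. All three bare coupons rest on the right leaf, with their middle dots near (706,118), (707,227) and (708,337). I'll measure the dots next.

```bash
cat >> h.py <<'E'
def dots(im,px,z,r=(13,7)):
    "dot row near pixel px: centre and direction (deg) of the three dark dots on plane z"
    x,y=int(round(px[0])),int(round(px[1])); g=cv2.cvtColor(im,cv2.COLOR_BGR2GRAY)[y-r[1]:y+r[1]+1,x-r[0]:x+r[0]+1]
    big=cv2.resize(g,None,fx=8,fy=8,interpolation=cv2.INTER_CUBIC)
    m=(big<np.median(big)-45)
    P=[]
    for c in blobs(m,15,2000):
        M=cv2.moments(c); q=np.array([M["m10"],M["m01"]])/M["m00"]
        P.append((q+.5)/8-.5+[x-r[0],y-r[1]])
    return np.array(P)
E
python3 -c "
from h import *
im=cv2.imread('pics/top8.png')
for c in ((706,118),(707,227),(708,337)):
    p=dots(im,(110+c[0]/4,165+c[1]/4),34); w=ray('top',p,34)[:,:2]; print(p.round(1).tolist(),w.round(1).tolist(),w.mean(0).round(1))
"
```

```text
[[292.1, 194.2], [286.1, 194.2], [279.8, 194.6], [298.3, 193.6], [284.5, 186.9], [276.5, 186.8]] [[656.0, -44.5], [655.5, -28.7], [654.3, -12.2], [657.9, -60.6], [675.1, -23.9], [675.0, -2.7]] [662.3 -28.8]
[[275.1, 226.5], [280.4, 221.5], [292.6, 221.1], [286.4, 221.3], [300.0, 219.2]] [[569.1, -3.0], [582.7, -16.4], [584.2, -48.1], [583.4, -32.0], [589.9, -67.3]] [581.9 -33.4]
[[298.9, 256.0], [299.2, 250.7], [280.5, 249.3], [292.8, 249.0], [286.6, 249.1], [299.3, 244.2], [275.0, 246.9]] [[493.5, -67.3], [507.3, -67.6], [509.9, -19.2], [511.4, -51.1], [510.7, -35.1], [524.1, -67.4], [515.6, -4.9]] [510.3 -44.7]
```

Run:
```python
from h import *
im=cv2.imread("pics/top8.png"); x0,y0,k=335,255,8
B=cv2.resize(im[y0:312,x0:435],None,fx=k,fy=k,interpolation=cv2.INTER_CUBIC)
g=cv2.cvtColor(B,cv2.COLOR_BGR2GRAY); toim=lambda q:(np.asarray(q)+.5)/k-.5+[x0,y0]
S=[]
for c in blobs(g<110,300,6000):
    M=cv2.moments(c); q=toim([M["m10"]/M["m00"],M["m01"]/M["m00"]]); S.append(q)
    print("stop",cv2.contourArea(c),q.round(1),ray("top",q,17)[0,:2].round(1))
h=hsv(B); m=(h[...,1]<35)&(h[...,2]>185)
c=max(blobs(m,1000,1e7),key=cv2.contourArea); hull=cv2.convexHull(c)
w=ray("top",toim(hull.reshape(-1,2)),12)[:,:2].astype(np.float32); print("plate",cv2.minAreaRect(w))
crop(im,335,255,435,312,8,"stage8")
```

```text
stop 717.0 [358.  301.8] [ 380.7 -222. ]
stop 707.5 [386.4 298.1] [ 391.9 -294.6]
stop 760.5 [413.7 294.7] [ 402.4 -364.8]
stop 719.0 [354.1 272.9] [ 454.8 -210.7]
stop 1135.5 [381.5 269.5] [ 465.1 -281.7]
stop 743.5 [409.6 265.9] [ 476.4 -354.2]
plate ((438.2328796386719, -292.85858154296875), (121.3691177368164, 262.6768798828125), 8.042213439941406)
```

View pics/stage8.png

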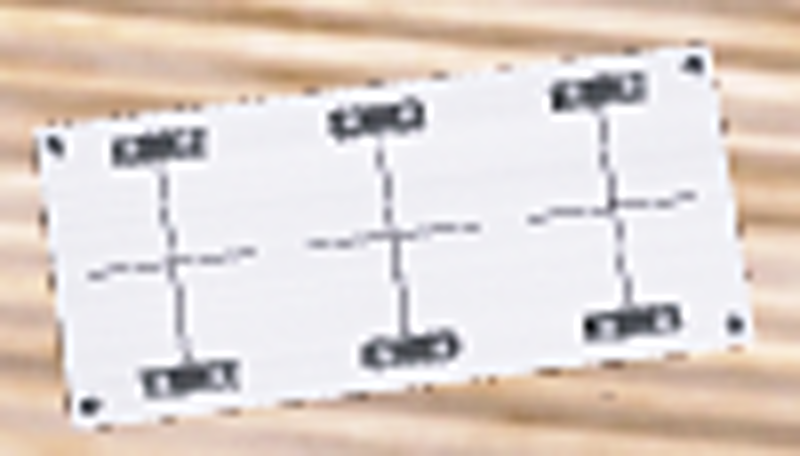

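The crosses are at crop (172,261), (393,236) and (614,208), matching the mean of the six stops. Now I'll fetch the lane 1 coupon.

```bash
python3 -c "
from h import *
p=(np.array([(172,261),(393,236),(614,208)])+.5)/8-.5+[335,255]
w=ray('top',p,12)[:,:2]; print(w.round(1)); d=w[0]-w[2]; print(np.linalg.norm(d)/2,np.degrees(np.arctan2(-d[0],d[1])))
p=(np.array([(55,146),(693,64),(735,324),(90,405)])+.5)/8-.5+[335,255]; w=ray('top',p,12)[:,:2]; print(w.mean(0)); d=w[0]+w[1]-w[2]-w[3]; print(np.degrees(np.arctan2(d[1],d[0])))"
```

```text
[[ 418.2 -216.7]
 [ 428.  -288.1]
 [ 438.7 -359.5]]
72.11183535646134 8.197690643792408
[ 428.58289835 -288.15006004]
8.792140927721132
```

Call:
{"method": "carry_out", "body": {
  "deltas": [
    [[80,-60,-30,0,0,5.7,95],[166,-115,-45,0,0,5.7,95],[166,-115,-45,0,0,5.7,95],[166,-115,-45,0,0,5.7,95],[166,-115,-45,0,0,5.7,95],[166,-115,-45,0,0,5.7,95],[166,-115,-45,0,0,5.7,95]]
  ],
  "grip_force": 40
}}

```text
time_s: 36.75
position: [510.6, -32.9, 119.0]
tcp_rot: [0.69, 0.724, 0.0, -0.001]
contact_force: [-0.6, 0.5, 0.0]
finger_gap: 0.629
finger_force: 0.0
```

```bash
python3 -c "
from h import *
st()"
```

```text
t 36.75 pos [510.6 -32.9 119. ] close 2.79 j7 -0.1 zaxis [-0.001  0.001 -1.   ] gap 55.3
```

Call:
{"method": "carry_out", "body": {
  "deltas": [
    [[-0.5,-2,-40,0,0,0,95],[-0.5,-2,-70,0,0,0,95],[-0.5,-2,-76.5,0,0,0,95],[-0.5,-2,-76.5,0,0,0,95],[-0.5,-2,-76.5,0,0,0,255],[-0.5,-2,-76.5,0,0,0,255],[-0.5,-2,-76.5,0,0,0,255],[-0.5,-2,-76.5,0,0,0,255],[-0.5,-2,-76.5,0,0,0,255]]
  ]
}}

```text
time_s: 37.65
position: [510.6, -36.1, 43.8]
tcp_rot: [0.69, 0.724, 0.0, 0.0]
contact_force: [-1.9, 0.7, 7.0]
finger_gap: 0.441
finger_force: 40.0
```

```bash
python3 -c "
from h import *
st(); print(status.read_state()['contact_force'])"
```

```text
t 37.65 pos [510.6 -36.1  43.8] close 2.71 j7 -0.11 zaxis [ 0.001  0.    -1.   ] gap 38.8
[-1.85939028  0.74427936  6.96306703]
```

Call:
{"method": "carry_out", "body": {
  "deltas": [
    [[0,0,40,0,0,0,255],[0,0,80,0,0,0,255],[-72.5,-323,90,0,0,-84.1,255],[-72.5,-323,90,0,0,-84.1,255],[-72.5,-323,90,0,0,-84.1,255],[-72.5,-323,90,0,0,-84.1,255],[-72.5,-323,90,0,0,-84.1,255],[-72.5,-323,90,0,0,-84.1,255],[-72.5,-323,90,0,0,-84.1,255],[-72.5,-323,90,0,0,-84.1,255]]
  ]
}}

```text
time_s: 38.65
position: [435.0, -366.5, 133.6]
tcp_rot: [0.98, 0.2, -0.0, 0.003]
contact_force: [0.1, 0.7, -1.8]
finger_gap: 0.438
finger_force: 40.0
```

```bash
python3 -c "
from h import *
st()"
```

```text
t 38.65 pos [ 435.  -366.5  133.6] close -66.95 j7 -0.37 zaxis [ 0.001 -0.006 -1.   ] gap 38.5
```

Call:
{"method": "carry_out", "body": {
  "deltas": [
    [[0,0,-20,0,0,-15.4,255],[0,0,-60,0,0,-15.4,255],[0,0,-75,0,0,-15.4,255],[0,0,-75,0,0,-15.4,255],[0,0,-75,0,0,-15.4,255]]
  ]
}}

```text
time_s: 39.15
position: [438.1, -359.5, 58.3]
tcp_rot: [0.997, 0.075, 0.0, 0.0]
contact_force: [-0.5, -0.1, -2.5]
finger_gap: 0.441
finger_force: 40.0
```

```bash
python3 -c "
from h import *
st()"
```

```text
t 39.15 pos [ 438.1 -359.5   58.3] close -81.34 j7 -0.51 zaxis [ 0. -0. -1.] gap 38.9
```

Call:
{"method": "carry_out", "body": {
  "deltas": [
    [[0,0,-12,0,0,0,255],[0,0,-20,0,0,0,255],[0,0,-24,0,0,0,255],[0,0,-24,0,0,0,255],[0,0,-24,0,0,0,98],[0,0,-24,0,0,0,98],[0,0,-24,0,0,0,98],[0,0,-24,0,0,0,98],[0,0,15,0,0,0,98],[0,0,60,0,0,0,98]]
  ]
}}

```text
time_s: 40.15
position: [436.8, -358.3, 117.0]
tcp_rot: [0.997, 0.075, -0.002, -0.001]
contact_force: [1.6, -0.1, 0.6]
finger_gap: 0.618
finger_force: 0.0
```

Call:
{"method": "carry_out", "body": {
  "deltas": [
    [[0,50,30,0,0,0,95],[145,327,30,0,0,84.1,95],[145,327,30,0,0,84.1,95],[145,327,30,0,0,84.1,95],[145,327,30,0,0,84.1,95],[145,327,30,0,0,84.1,95],[145,327,30,0,0,84.1,95],[145,327,30,0,0,84.1,95],[145,327,30,0,0,84.1,95],[145,327,30,0,0,84.1,95]]
  ]
}}

```text
time_s: 41.15
position: [583.2, -30.9, 147.6]
tcp_rot: [0.729, 0.684, 0.0, 0.0]
contact_force: [-0.0, -1.0, 0.2]
finger_gap: 0.628
finger_force: 0.0
```

```bash
cat >> h.py <<'E'
ST={1:(417.5,-216.9),2:(428.3,-288.1),3:(439.1,-359.3)}
def placed(im,k):
    p=dots(im,proj("top",[*ST[k],24])[0],24,(6,12)); w=ray("top",p,24)[:,:2]-ST[k]
    c,s=np.cos(.15),np.sin(.15); w=w@np.array([[c,-s],[s,c]])   # into stage axes
    w=w[np.abs(w).max(1)<22]; print("station",k,"dots in stage axes",w.round(1).tolist())
def lanes(im):
    for e in ((655.5,-28.7),(583.4,-32),(510.7,-35.1)):
        p=dots(im,proj("top",[*e,34])[0],34); 
        if len(p): w=ray("top",p,34)[:,:2]; w=w[(np.abs(w-e)<[8,22]).all(1)]; print("lane",w.round(1).tolist())
E
python3 -c "
from h import *
st(); im=snap('top','top9'); placed(im,3); lanes(im)"
```

```text
t 41.15 pos [583.2 -30.9 147.6] close -3.61 j7 -0.15 zaxis [ 0.  0. -1.] gap 55.3
station 3 dots in stage axes [[-15.7, 1.6], [0.1, 1.3], [16.9, 1.9]]
lane []
lane []
```

Station 3 is filled, about 1.6 mm off the cross and straight. Next is the lane 2 coupon.

Call:
{"method": "carry_out", "body": {
  "deltas": [
    [[-0.5,-1,-30,0,0,6.3,95],[-0.5,-1,-60,0,0,6.3,95],[-0.5,-1,-60,0,0,6.3,95],[-0.5,-1,-60,0,0,6.3,95]]
  ]
}}

```text
time_s: 41.6
position: [582.2, -33.4, 87.8]
tcp_rot: [0.694, 0.72, -0.0, -0.0]
contact_force: [0.2, -0.1, 0.2]
finger_gap: 0.627
finger_force: 0.0
```

```bash
python3 -c "
from h import *
st()"
```

```text
t 41.6 pos [582.2 -33.4  87.8] close 2.1 j7 -0.1 zaxis [-0.001 -0.    -1.   ] gap 55.2
```

Call:
{"method": "carry_out", "body": {
  "deltas": [
    [[0.5,1.4,-30,0,0,0.6,95],[0.5,1.4,-46,0,0,0.6,95],[0.5,1.4,-46,0,0,0.6,95],[0.5,1.4,-46,0,0,0.6,255],[0.5,1.4,-46,0,0,0.6,255],[0.5,1.4,-46,0,0,0.6,255],[0.5,1.4,-46,0,0,0.6,255],[0.5,1.4,-46,0,0,0.6,255]]
  ]
}}

```text
time_s: 42.4
position: [583.4, -32.0, 42.7]
tcp_rot: [0.69, 0.724, 0.0, 0.001]
contact_force: [-0.9, -1.3, 6.5]
finger_gap: 0.448
finger_force: 40.0
```

```bash
python3 -c "
from h import *
st()"
```

```text
t 42.4 pos [583.4 -32.   42.7] close 2.79 j7 -0.1 zaxis [ 0.001 -0.    -1.   ] gap 39.4
```

Call:
{"method": "carry_out", "body": {
  "deltas": [
    [[0,0,40,0,0,0,255],[0,0,80,0,0,0,255],[-155,-256.8,90,0,0,-84.2,255],[-155,-256.8,90,0,0,-84.2,255],[-155,-256.8,90,0,0,-84.2,255],[-155,-256.8,90,0,0,-84.2,255],[-155,-256.8,90,0,0,-84.2,255],[-155,-256.8,90,0,0,-84.2,255],[-155,-256.8,90,0,0,-84.2,255],[-155,-256.8,90,0,0,-84.2,255]]
  ]
}}

```text
time_s: 43.4
position: [426.4, -291.0, 132.0]
tcp_rot: [0.979, 0.203, -0.0, 0.001]
contact_force: [0.3, 0.7, -1.7]
finger_gap: 0.446
finger_force: 40.0
```

Call:
{"method": "carry_out", "body": {
  "deltas": [
    [[0,0,-20,0,0,-15.5,255],[0,0,-60,0,0,-15.5,255],[0,0,-75,0,0,-15.5,255],[0,0,-75,0,0,-15.5,255],[0,0,-75,0,0,-15.5,255]]
  ]
}}

```text
time_s: 43.9
position: [428.0, -288.7, 56.9]
tcp_rot: [0.997, 0.075, 0.0, 0.0]
contact_force: [-0.2, 0.0, -1.2]
finger_gap: 0.441
finger_force: 40.0
```

```bash
python3 -c "
from h import *
st()"
```

```text
t 43.9 pos [ 428.  -288.7   56.9] close -81.44 j7 -0.56 zaxis [ 0. -0. -1.] gap 38.8
```

Call:
{"method": "carry_out", "body": {
  "deltas": [
    [[0,0,-12,0,0,0,255],[0,0,-20,0,0,0,255],[0,0,-23.5,0,0,0,255],[0,0,-23.5,0,0,0,255],[0,0,-23.5,0,0,0,98],[0,0,-23.5,0,0,0,98],[0,0,-23.5,0,0,0,98],[0,0,-23.5,0,0,0,98],[0,0,15,0,0,0,98],[0,0,60,0,0,0,98]]
  ]
}}

```text
time_s: 44.9
position: [426.8, -287.9, 116.2]
tcp_rot: [0.997, 0.074, -0.002, -0.001]
contact_force: [0.4, 0.7, 1.6]
finger_gap: 0.614
finger_force: 0.0
```

Call:
{"method": "carry_out", "body": {
  "deltas": [
    [[0,0,40,0,0,0,95],[100,50,40,0,0,60,95],[100,200,40,0,0,84.1,95],[100,200,40,0,0,84.1,95],[100,200,40,0,0,84.1,95],[100,200,40,0,0,84.1,95],[100,200,40,0,0,84.1,95],[100,200,40,0,0,84.1,95],[100,200,40,0,0,84.1,95],[100,200,40,0,0,84.1,95]]
  ]
}}

```text
time_s: 45.9
position: [527.7, -88.5, 156.7]
tcp_rot: [0.73, 0.684, -0.0, 0.0]
contact_force: [0.2, -0.7, -0.5]
finger_gap: 0.631
finger_force: 0.0
```

```bash
python3 -c "
from h import *
st(); im=snap('top','top10'); placed(im,3); placed(im,2); lanes(im)"
```

```text
t 45.9 pos [527.7 -88.5 156.7] close -3.74 j7 -0.07 zaxis [-0. -0. -1.] gap 55.6
station 3 dots in stage axes [[-15.8, 1.6], [0.1, 1.3], [16.8, 1.8]]
station 2 dots in stage axes [[-16.0, 0.7], [0.1, 0.6], [16.5, 0.3]]
lane []
```

Call:
{"method": "carry_out", "body": {
  "deltas": [
    [[-165,0,0,0,0,6.4,95],[-165,0,0,0,0,6.4,95],[-165,0,0,0,0,6.4,95],[-165,0,0,0,0,6.4,95],[-165,0,0,0,0,6.4,95],[-165,0,0,0,0,6.4,95]]
  ]
}}

```text
time_s: 46.55
position: [364.8, -88.7, 156.8]
tcp_rot: [0.693, 0.721, 0.001, 0.001]
contact_force: [-0.1, 0.5, 0.2]
finger_gap: 0.628
finger_force: 0.0
```

```bash
python3 -c "
from h import *
st(); im=snap('top','top11'); lanes(im)"
```

```text
t 46.55 pos [364.8 -88.7 156.8] close 2.22 j7 -0.02 zaxis [ 0.003 -0.    -1.   ] gap 55.3
lane [[655.8, -44.7], [655.3, -28.9], [654.6, -12.7]]
lane []
lane []
```

Call:
{"method": "carry_out", "body": {
  "deltas": [
    [[291,60,0,0,0,0.3,95],[291,60,0,0,0,0.3,95],[291,60,0,0,0,0.3,95],[291,60,0,0,0,0.3,95],[291,60,0,0,0,0.3,95],[291,60,0,0,0,0.3,95],[291,60,-40,0,0,0.3,95],[291,60,-70,0,0,0.3,95],[291,60,-70,0,0,0.3,95],[291,60,-70,0,0,0.3,95]]
  ]
}}

```text
time_s: 47.6
position: [654.7, -28.4, 86.7]
tcp_rot: [0.691, 0.723, 0.0, 0.0]
contact_force: [1.1, -0.2, -0.0]
finger_gap: 0.625
finger_force: 0.0
```

```bash
python3 -c "
from h import *
st()"
```

```text
t 47.6 pos [654.7 -28.4  86.7] close 2.58 j7 -0.07 zaxis [ 0.  0. -1.] gap 55.0
```

Call:
{"method": "carry_out", "body": {
  "deltas": [
    [[0,0,-30,0,0,0,95],[0,0,-44.5,0,0,0,95],[0,0,-44.5,0,0,0,95],[0,0,-44.5,0,0,0,255],[0,0,-44.5,0,0,0,255],[0,0,-44.5,0,0,0,255],[0,0,-44.5,0,0,0,255],[0,0,-44.5,0,0,0,255]]
  ]
}}

```text
time_s: 48.4
position: [654.5, -28.7, 43.5]
tcp_rot: [0.691, 0.723, 0.001, 0.001]
contact_force: [-1.3, 1.1, 6.9]
finger_gap: 0.444
finger_force: 40.0
```

```bash
python3 -c "
from h import *
st()"
```

```text
t 48.4 pos [654.5 -28.7  43.5] close 2.59 j7 -0.08 zaxis [ 0.002 -0.    -1.   ] gap 39.1
```

Call:
{"method": "carry_out", "body": {
  "deltas": [
    [[0,0,40,0,0,0,255],[0,0,80,0,0,0,255],[-237,-188.6,90,0,0,-84,255],[-237,-188.6,90,0,0,-84,255],[-237,-188.6,90,0,0,-84,255],[-237,-188.6,90,0,0,-84,255],[-237,-188.6,90,0,0,-84,255],[-237,-188.6,90,0,0,-84,255],[-237,-188.6,90,0,0,-84,255],[-237,-188.6,90,0,0,-84,255]]
  ]
}}

```text
time_s: 49.4
position: [415.1, -219.1, 132.6]
tcp_rot: [0.98, 0.201, -0.0, 0.0]
contact_force: [0.9, -0.2, -2.6]
finger_gap: 0.442
finger_force: 40.0
```

Call:
{"method": "carry_out", "body": {
  "deltas": [
    [[0,0,-20,0,0,-15.3,255],[0,0,-60,0,0,-15.3,255],[0,0,-75,0,0,-15.3,255],[0,0,-75,0,0,-15.3,255],[0,0,-75,0,0,-15.3,255]]
  ]
}}

```text
time_s: 49.9
position: [417.1, -217.3, 57.4]
tcp_rot: [0.997, 0.075, 0.0, 0.0]
contact_force: [0.9, 0.2, -2.1]
finger_gap: 0.439
finger_force: 40.0
```

```bash
python3 -c "
from h import *
st()"
```

```text
t 49.9 pos [ 417.1 -217.3   57.4] close -81.45 j7 -0.62 zaxis [ 0. -0. -1.] gap 38.6
```

Call:
{"method": "carry_out", "body": {
  "deltas": [
    [[0,0,-12,0,0,0,255],[0,0,-20,0,0,0,255],[0,0,-23.5,0,0,0,255],[0,0,-23.5,0,0,0,255],[0,0,-23.5,0,0,0,98],[0,0,-23.5,0,0,0,98],[0,0,-23.5,0,0,0,98],[0,0,-23.5,0,0,0,98],[0,0,15,0,0,0,98],[0,0,60,0,0,0,98]]
  ]
}}

```text
time_s: 50.9
position: [415.8, -216.7, 116.8]
tcp_rot: [0.997, 0.074, -0.002, -0.001]
contact_force: [1.1, -1.5, -0.0]
finger_gap: 0.613
finger_force: 0.0
```

Call:
{"method": "carry_out", "body": {
  "deltas": [
    [[0,0,40,0,0,0,100],[-50,120,40,0,0,84,100],[-50,165,40,0,0,84,110],[-50,165,40,0,0,84,110],[-50,165,40,0,0,84,110],[-50,165,40,0,0,84,110],[-50,165,40,0,0,84,110],[-50,165,40,0,0,84,110],[-50,165,40,0,0,84,110],[-50,165,40,0,0,84,110]]
  ]
}}

```text
time_s: 51.9
position: [366.9, -52.2, 157.3]
tcp_rot: [0.73, 0.684, 0.0, 0.0]
contact_force: [-0.4, 0.7, 0.6]
finger_gap: 0.569
finger_force: 0.0
```

```bash
python3 -c "
from h import *
st(); im=snap('top','top12')
for k in (1,2,3): placed(im,k)
k=cv2.inRange(hsv(im),(0,180,100),(6,255,255)); 
for c in blobs(k,15):
    m=c.mean(0)[0]
    if 230<m[0]<320 and 240<m[1]<300: print(m.round(1),rect('top',c,79))"
```

```text
t 51.9 pos [366.9 -52.2 157.3] close -3.75 j7 -0.14 zaxis [ 0. -0. -1.] gap 50.1
station 1 dots in stage axes [[-15.7, 0.9], [0.2, 0.7], [16.4, 1.0]]
station 2 dots in stage axes [[-16.0, 0.8], [0.2, 0.6], [16.5, 0.3]]
station 3 dots in stage axes [[-15.8, 1.6], [0.0, 1.3], [16.9, 1.8]]
```

Call:
{"method": "carry_out", "body": {
  "deltas": [
    [[45,0,-10,0,0,6.2,110],[79.5,0,-25,0,0,6.2,110],[79.5,0,-25,0,0,6.2,110],[79.5,0,-25,0,0,6.2,110],[79.5,0,-25,0,0,6.2,110]]
  ],
  "grip_force": 35
}}

```text
time_s: 52.45
position: [444.7, -52.3, 132.3]
tcp_rot: [0.695, 0.719, -0.001, -0.001]
contact_force: [-0.4, -1.2, 0.5]
finger_gap: 0.569
finger_force: 0.0
```

```bash
python3 -c "
from h import *
st()"
```

```text
t 52.45 pos [444.7 -52.3 132.3] close 2.01 j7 -0.08 zaxis [-0.002 -0.    -1.   ] gap 50.1
```

Call:
{"method": "carry_out", "body": {
  "deltas": [
    [[1.5,0,-35,0,0,0,110],[1.5,0,-58,0,0,0,110],[1.5,0,-58,0,0,0,110],[1.5,0,-58,0,0,0,255],[1.5,0,-58,0,0,0,255],[1.5,0,-58,0,0,0,255],[1.5,0,-58,0,0,0,255],[1.5,0,-58,0,0,0,255]]
  ]
}}

```text
time_s: 53.25
position: [446.4, -52.4, 75.0]
tcp_rot: [0.694, 0.72, -0.001, -0.001]
contact_force: [-2.8, 0.1, 7.1]
finger_gap: 0.267
finger_force: 34.8
```

Call:
{"method": "carry_out", "body": {
  "deltas": [
    [[-1,4,3.5,0,0,0,255],[-1,8,7,0,0,0,255],[-1.5,17.5,13,0,0,0,255],[-1.5,27.5,18,0,0,0,255],[-2,38,21,0,0,0,255],[-2.5,49,22.5,0,0,0,255],[-3,60,23,0,0,0,255],[-3.5,71.5,21.5,0,0,0,255],[-4,82,18.5,0,0,0,255],[-4,82,18.5,0,0,0,255]]
  ]
}}

```text
time_s: 54.25
position: [442.7, 30.4, 93.0]
tcp_rot: [0.694, 0.72, -0.001, -0.001]
contact_force: [-4.6, 0.3, 2.4]
finger_gap: 0.267
finger_force: 34.6
```

Call:
{"method": "carry_out", "body": {
  "deltas": [
    [[-0.5,5.5,-2,0,0,0,255],[-1,10.5,-4.5,0,0,0,255],[-1,15.5,-7,0,0,0,255],[-1,20,-10,0,0,0,255],[-1,24.5,-13.5,0,0,0,255],[-1,28.5,-17,0,0,0,255],[-1,31.5,-20.5,0,0,0,255],[-1,33,-22,0,0,0,255],[-1,33,-22,0,0,0,255]]
  ]
}}

```text
time_s: 55.15
position: [441.3, 62.3, 71.9]
tcp_rot: [0.694, 0.72, -0.001, -0.001]
contact_force: [-4.5, -1.6, 15.8]
finger_gap: 0.262
finger_force: 33.1
```

Call:
{"method": "carry_out", "body": {
  "deltas": [
    [[0,1,-2,0,0,0,255],[0,1,-2,0,0,0,255],[0,0,1,0,0,0,110],[0,0,2,0,0,0,100],[0,0,2,0,0,0,80],[0,0,2,0,0,0,80],[0,0,45,0,0,0,80],[0,0,90,0,0,0,80],[-50,0,110,0,0,0,80],[-100,30,110,0,0,0,80]]
  ]
}}

```text
time_s: 56.15
position: [354.0, 85.8, 182.2]
tcp_rot: [0.696, 0.718, 0.002, 0.002]
contact_force: [-0.8, 1.7, -0.8]
finger_gap: 0.684
finger_force: 0.0
```

Call:
{"method": "carry_out", "body": {
  "deltas": [
    [[-40,160,60,0,0,0,80],[-40,160,60,0,0,0,80],[-40,160,60,0,0,0,80],[-40,160,60,0,0,0,80],[-40,160,60,0,0,0,80]]
  ]
}}

```text
time_s: 56.65
position: [312.6, 252.0, 241.3]
tcp_rot: [0.691, 0.723, 0.003, -0.001]
contact_force: [-0.3, -0.7, 0.6]
finger_gap: 0.685
finger_force: 0.0
```

```bash
python3 -c "
from h import *
st(); im=snap('top','top13'); sd=snap('side','side13')
for k in (1,2,3): placed(im,k)
for n,i,bx in (('top',im,(230,320,240,300)),('side',sd,(270,370,200,300))):
    k=cv2.inRange(hsv(i),(0,180,100),(6,255,255)); 
    for c in blobs(k,15):
        m=c.mean(0)[0]
        if bx[0]<m[0]<bx[1] and bx[2]<m[1]<bx[3]: print(n,m.round(1),rect(n,c,79))
cv2.imwrite('pics/final.png',cv2.resize(im[160:320,110:490],None,fx=2.1,fy=2.1,interpolation=cv2.INTER_CUBIC))"
```

```text
t 56.65 pos [312.6 252.  241.3] close 2.54 j7 -0.64 zaxis [ 0.003  0.005 -1.   ] gap 60.3
station 1 dots in stage axes [[-15.7, 0.9], [0.2, 0.7], [16.3, 1.0]]
station 2 dots in stage axes [[-16.0, 0.8], [0.2, 0.6], [16.5, 0.3]]
station 3 dots in stage axes [[-15.8, 1.5], [0.0, 1.3], [16.8, 1.8]]
top [245.5 273. ] [444.5  61.1  22.4  22.3   2.6]
side [320.4 270.4] [437.   64.5  47.8  19.9 -56.6]
```

View pics/final.png

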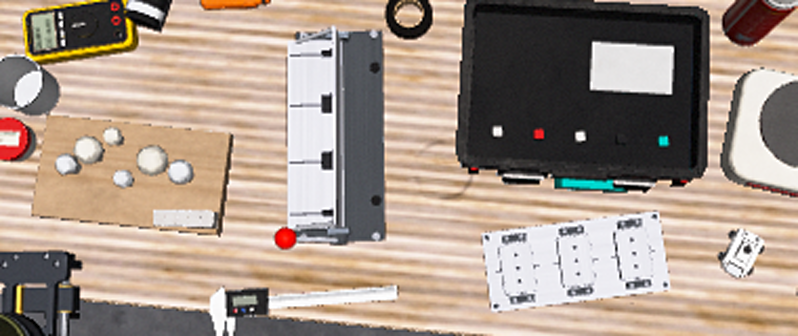

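The final view shows the empty tray home, with its knob at the same side-view pixel (320.4, 270.4) as at the earlier home stop. The three coupons sit bare side up on their crosses near (517,268), (577,261) and (633,253). The block is on the board at (185,218), and the carriage is where it was.

```bash
python3 -c "
from cell import job
print(job.hand_in())"
```

```text
the job is handed in; nothing more can be done
None
```

The job is handed in: all three coupons are bare side up within 2 mm of their stations, the step block is flat on the board, the tray is home, and the probe carriage and couplant bottle were left alone; no verdict was returned.

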